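# Hang rinsed tube carriers left and right on a swivel drain bar and level it

## Robot

A 6-joint arm with a two-finger parallel gripper is mounted at the origin on the work surface. World frame = base frame: x ahead of the robot, y to its left, z up, the work surface at z = 0. Lengths are in m, angles in degrees, forces in N, time in s.
With the tool pointing down it reaches from about 0.375 to 0.9 m from the base axis. Payload 3.1 kg.
Tool frame: the origin (TCP) lies midway between the tips of the shut fingers; the grasp point (between the pads) lies 19 mm behind it; z points along the fingers, y is the direction in which the jaws open and shut (so a half turn about z gives the same grasp; the last joint's range is limited). The gripper opens to 87 mm and grips with 3 to 60 N. Pads are 19 mm wide; open, the fingers measure 117 mm over their backs; the gripper's body (75 mm by 190 mm) begins 51 mm behind the grasp point.
Start: joints at [62.481, 30.224, 82.088, -0, 67.689, -10.227], TCP at [0.186, 0.597, 0.223] pointing down, gripper open.
Joint ranges: [-176.69, 176.69], [-43.24, 126.21], [12.49, 139.97], [-82, 262], [0, 151.66], [-163.58, 163.58]. Speed limits (degrees/s): [159.86, 159.86, 180, 180, 180, 180].

## Interface

Orientations are given as a 3x3 rotation matrix whose columns are the frame's x, y, z axes.
In Python, from rig import bot gives the robot as it stands.
- The arm moves only by the tool carry_out, never from a script. Its arguments are lists of equal length, an entry for each row: "grip": the gripper's target within -1 to 1 (fully open at 1, half-way at 0, shut at -1); "slide": the shift along the tool's x, y, z in mm, a list of three; "twist": the turn, a rotation vector about the tool's x, y, z in rad, a list of three. In form: {"grip": [grip, ...], "slide": [[dx, dy, dz], ...], "twist": [[wx, wy, wz], ...]}. A call has 1 to 12 rows; each row shifts and turns the pose as measured when the row begins, along the tool's axes as they then stand; what a row does not reach is not made up. A row lasts 1/10 s, in which the tool goes at most 50 mm and 8.59 degrees, less where a joint would pass 70% of its speed; a pose out of reach is approached as far as the arm can. A call is refused whole if a number of a shift passes 50 or a number of a turn 0.15, either way. A call with a gripper value outside its range is refused whole. The fingers move at their own pace and stop on an object; the grip force is fixed at half the most. Time passes only in rows, so rows that do not move let the fingers close. It gives the time, the measured TCP pose, the force and the opening at its end, in the units of the state.
- bot.read_state(): the state, without advancing time (a new reading comes with each control period).
- bot.capture(name): name is "side" or "top" or "wrist"; returns a dict with "color" (400x640x3 uint8, red, green, blue), "depth" (400x640 float32, m along the optical axis (not along the pixel's ray), 0 where there is no reading), "fx", "fy", "cx", "cy" (pixels), "position" and "rotation" of the camera in the world; the wrist camera has in their place "T_tool_cam" (4x4, takes a point from camera to tool coordinates, whose origin is the TCP and whose axes are the flange's). Camera axes: x right, y up, looking along -z (the intrinsics and any distortion apply to the point x, -y, -z); pixel columns grow to the right and rows downward; lengths in m; the calibration is good to about 2 mm. A picture is of the moment at which its call begins: read the wrist's pose just before it.
- bot.hand_in(): hands the job in, once; it reports no verdict.
The state is a dict: "time_s": time; "joint_positions": joint angles; "qvel": joint speeds; "tau": joint torques, N m; "position": TCP position; "tcp_rot": TCP orientation; "force": force on the tool from outside, world axes, zero at the start; "moment": the same for the moment, N m; "opening": opening from 0.0 (shut) to 1.0 (fully open).
Only numpy, scipy, OpenCV 4.12 (cv2) and the standard library are available. Lean on these libraries where they do the work, as an engineer would, in place of code of your own. Each camera call takes 0.05 s, during which the arm holds its last target.

## Task

Hang the carriers of rinsed tubes on the swivelling drain bar, left and right in turn: the yellow one already hangs at the right end and pulls it down, so hang the red one near the left end, then the heavier blue one on the right arm between the pivot and the yellow one, shifted along the arm until the bar stays level by itself with all three hanging free. Ease each carrier on: keep hold and go down with the bar as it sinks, until the bar bears the whole weight and none is left in the hand, and only then let go, so that the bar never drops, swings or is pushed hard. Leave the bottle, tube rack and dish where they stand.

Things in the scene. Friction and masses are not known exactly. Their poses are not given: they have to be found in the camera images.
- stand: Draining stand, fixed: white drip tray 110 x 440 mm (x, y) with a 12 mm rim, steel column, grey fork, and the cross bar on top. Origin on the bench under the middle of the tray; +y along the bar to its left end, -x towards the robot. The pivot lies 190 mm above the origin.
- bar (a joint): Tilt of the cross bar (rad): 0 level, positive left end (+y) down, stops at +-0.32. A soft rubber bush centres it, lightly damped: the bar sinks steadily under a load (a point 180 mm from the pivot yields 12.5 mm per newton), by an amount that depends on the hidden masses, and swings if a load is dropped on it. It stays level only when the weights' moments left and right are equal.
- pivot (a point): Pivot, on the bar's centre line in its middle; the frame turns with the bar (y along it to the left). The bar is a plain grey round rod of 12 mm diameter, each arm free from 25 to 200 mm from the pivot, then a black end knob of 20 mm diameter. Carriers grip it by friction and may hang anywhere along it.
- bar_left (a point): Point on the centre line of the left arm, 180 mm from the pivot; moves with the bar. A good place for the red carrier.
- bar_right (a point): Point on the centre line of the right arm, 180 mm from the pivot; moves with the bar. With the red carrier at bar_left, the blue one balances it somewhere from 40 to 140 mm from the pivot, depending on the hidden masses.
- red: Carrier with a red band, red grip block and two tubes, not weighed (under 500 g), on the bench: steel cup 44 mm in diameter, 50 mm high, tubes to 66 mm, wire bail, open hook, and on top a square grip block 14 x 14 mm, 136 to 174 mm above the underside: grip it from above at about 160 mm. Origin: centre of the underside, z up. The hook opens to the carrier's +x (away from the robot at yaw 0).
- red_hook (a point): Hook point of red: where the bar's centre line lies when the carrier hangs; on its axis, 122 mm above the underside. The hook is an upside-down V of 6 mm wire in the x-z plane, 15 mm wide inside; the stem runs down 14 mm to the -x side, the tip ends on the +x side 11 mm below the hook point. Come from the bar's -x side with the hook 22 to 28 mm higher than hung (tip passes over the bar, bail below it), then lower.
- blue: Carrier with a blue band, blue grip block and four tubes, heavier than red but under 500 g, on the bench; otherwise the same shape and origin as red.
- blue_hook (a point): Hook point of blue: where the bar's centre line lies when the carrier hangs; on its axis, 122 mm above the underside. As on every carrier, the V seats itself on the rod: held off centre across the rod, it rides on one flank and pushes the hand sideways, towards the centre (some 5 N per mm), and drops into place with a jolt when let go; centred, the push is nil.
- yellow: Carrier with a yellow band, yellow grip block and one tube, about 120 g, same shape as red, hanging at the start 188 mm right of the pivot; it stays there.
- yellow_hook (a point): Hook point of yellow: where the bar's centre line lies when the carrier hangs; on its axis, 122 mm above the underside.
- reagent: Bystander: amber reagent bottle, 48 mm diameter, 95 mm high, standing in line with the carriers; origin under its middle.
- tube_rack: Bystander: clear rack of sample tubes, 70 x 160 mm, 92 mm high, right of the work; origin under its middle.
- dish: Bystander: covered glass dish, 94 mm diameter, 18 mm high, left of the stand; origin under its middle.
Not all that is in view belongs to the job. Leave any orange or purple look-alike of the red alone.

How it is judged:
By the outcome, as a careful person would: the job done as asked, in the order asked, and still so for the second after the job is handed in, with the robot touching nothing.
It also fails if it takes over 72 s, if anything falls off the work surface, if the arm or the gripper's body presses on something with over 40 N, if the wrist force passes 120 N, or if a joint passes its speed limit or range.

## Working session

There is one attempt and no reset: what is moved stays moved. The work goes in short steps, Python scripts to look and compute and a tool call to move; the robot and the scene stay as the last step left them, time stands still between calls to the robot, and variables do not carry over. Pictures are saved under pics/ and viewed, and the job is handed in when it is done.

Besides the shell and the picture viewer there is one more tool, called after "Emit:" by a JSON object that holds its "fn" and its "kwargs". carry_out: Moves the arm, as the interface text tells. Its arguments: {"type":"object","properties":{"grip":{"type":"array"},"slide":{"type":"array"},"twist":{"type":"array"}},"required":["grip","slide","twist"]}

```bash
ls; mkdir -p pics; python3 - <<'E'
from rig import bot
import cv2,numpy as np
s=bot.read_state()
print(s)
for n in ["side","top"]:
    c=bot.capture(n)
    cv2.imwrite(f"pics/{n}0.png",c["color"][:,:,::-1])
    np.savez(f"{n}0.npz",**c)
    print(n,{k:c[k] for k in c if k not in("color","depth")}, (c["depth"]>0).mean())
E
```

```text
pics
{'time_s': 0.0, 'joint_positions': array([ 6.24810626e+01,  3.02789351e+01,  8.21559399e+01, -7.77947863e-04,
        6.76887288e+01, -1.02260454e+01]), 'qvel': array([-0.03630453, -0.07508809, -0.0212504 ,  0.04679416, -0.01018088,
       -0.0574604 ]), 'tau': array([ 4.67739119e-04, -4.40041888e+01, -1.76588684e+01,  6.31766533e-02,
        5.81886142e-02, -1.81299079e-04]), 'position': array([0.18540643, 0.59610492, 0.22157444]), 'tcp_rot': array([[-9.54799037e-01,  2.97250446e-01, -9.85618216e-04],
       [ 2.97251849e-01,  9.54797180e-01, -1.91901445e-03],
       [ 3.70637594e-04, -2.12524998e-03, -9.99997673e-01]]), 'force': array([0.16487897, 0.46896787, 0.06086228]), 'moment': array([ 0.0030791, -0.0011846,  0.0548116]), 'opening': 1.0002451459213486}
side {'fx': 447.1154067429334, 'fy': 447.1154067429334, 'cx': 319.58024768966555, 'cy': 196.75588421017278, 'position': array([ 0.00116417, -0.98918117,  1.01692186]), 'rotation': array([[ 0.87772811,  0.30181328, -0.37215872],
       [-0.47913947,  0.54582667, -0.68738534],
       [-0.00432787,  0.78165337,  0.62369807]])} 0.99593359375
top {'fx': 447.6021876569081, 'fy': 447.6021876569081, 'cx': 325.55795083585485, 'cy': 205.5420871345454, 'position': array([ 0.43064056, -0.03634904,  1.26176766]), 'rotation': array([[ 0.00909507,  0.99775453, -0.0663564 ],
       [-0.99995116,  0.0088183 , -0.00446268],
       [-0.00386751,  0.06639375,  0.99778601]])} 0.99594921875
```

View pics/side0.png

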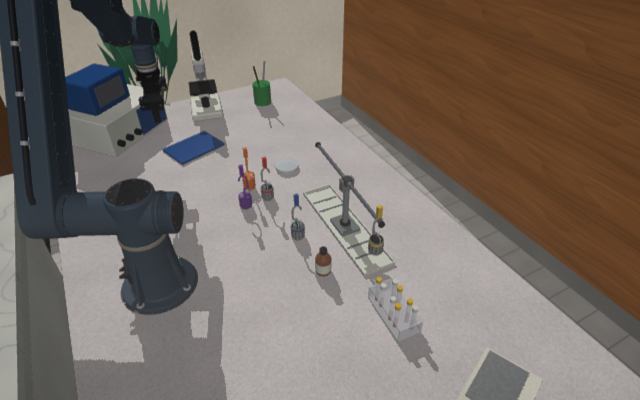

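View pics/top0.png

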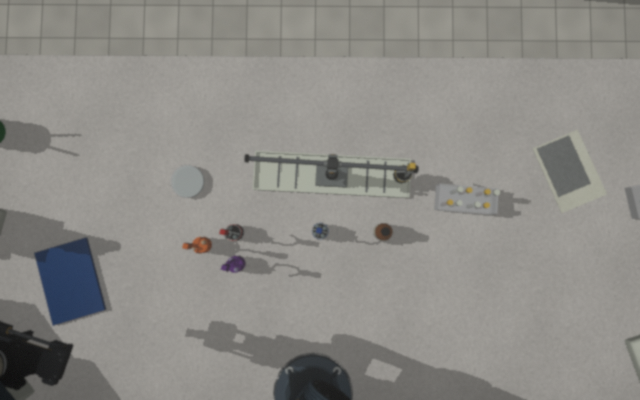

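The side view shows the red block near (265,162), blue near (296,200) and yellow near (379,211). Orange (245,155) and purple (241,170) are look-alikes. Next I'll measure these positions.

```bash
cat > h.py <<'E'
import numpy as np,cv2
def ray(c,u,v):
    d=np.array([(u-c["cx"])/c["fx"],-(v-c["cy"])/c["fy"],-1.0])
    return np.array(c["position"]),np.array(c["rotation"])@d
def onz(c,u,v,z):
    p,d=ray(c,u,v); return p+d*(z-p[2])/d[2]
def dep(c,u,v):
    p,d=ray(c,u,v); return p+d*float(c["depth"][int(round(v)),int(round(u))])
def tri(c1,a,c2,b):
    p,d=ray(c1,*a);q,e=ray(c2,*b)
    M=np.stack([d,-e],1); t=np.linalg.lstsq(M,q-p,rcond=None)[0]
    x=p+d*t[0];y=q+e*t[1]; return (x+y)/2,np.linalg.norm(x-y)
def proj(c,X):
    r=np.array(c["rotation"]).T@(np.array(X)-np.array(c["position"]))
    return np.array([c["cx"]+c["fx"]*r[0]/-r[2],c["cy"]-c["fy"]*r[1]/-r[2]])
def cloud(c):
    v,u=np.mgrid[0:400,0:640]
    d=np.stack([(u-c["cx"])/c["fx"],-(v-c["cy"])/c["fy"],-np.ones(u.shape)],-1)*c["depth"][...,None]
    return d@np.array(c["rotation"]).T+np.array(c["position"])
E
python3 - <<'E'
from h import *
import cv2
S=np.load("side0.npz");T=np.load("top0.npz")
rng={"red":[(0,6),(175,180)],"orange":[(7,16)],"blue":[(108,126)],"purple":[(127,150)],"yellow":[(19,30)]}
for n,c in(("side",S),("top",T)):
    P=cloud(c); hsv=cv2.cvtColor(c["color"],cv2.COLOR_RGB2HSV)
    for k,rs in rng.items():
        m=np.zeros((400,640),np.uint8)
        for a,b in rs: m|=((hsv[...,0]>=a)&(hsv[...,0]<=b)&(hsv[...,1]>130)&(hsv[...,2]>50)).astype(np.uint8)
        nn,l,st,ce=cv2.connectedComponentsWithStats(m)
        for i in range(1,nn):
            if 6<=st[i,4]<400:
                p=P[l==i]; print(n,k,ce[i].round(1),st[i].tolist(),np.median(p,0).round(3),"z",p[:,2].min().round(3),p[:,2].max().round(3))
    # crops
y=S["color"][130:270,220:420,::-1]; cv2.imwrite("pics/sc.png",cv2.resize(y,None,fx=4,fy=4,interpolation=cv2.INTER_CUBIC))
y=T["color"][140:280,170:450,::-1]; cv2.imwrite("pics/tc.png",cv2.resize(y,None,fx=2.8,fy=2.8,interpolation=cv2.INTER_CUBIC))
E
```

```text
side red [264.  162.1] [262, 158, 4, 10, 29] [0.438 0.212 0.16 ] z 0.136 0.179
side orange [245.1 154. ] [243, 148, 4, 18, 39] [0.402 0.302 0.156] z 0.091 0.175
side orange [250.5 181. ] [246, 172, 9, 18, 90] [0.408 0.291 0.042] z 0.005 0.071
side orange [244.2 182.3] [243, 178, 3, 10, 19] [0.386 0.3   0.035] z 0.017 0.054
side blue [145.7 119. ] [137, 108, 20, 25, 250] [0.161 0.889 0.073] z 0.02 0.135
side blue [162.3 114.8] [160, 110, 6, 10, 33] [0.243 0.954 0.044] z 0.023 0.062
side blue [295.9 195.9] [295, 195, 3, 3, 8] [ 0.443 -0.02   0.173] z 0.169 0.176
side yellow [379.1 211.2] [377, 206, 6, 12, 57] [ 0.593 -0.24   0.214] z 0.192 1.017
side yellow [375.5 245.4] [371, 244, 9, 3, 13] [ 0.583 -0.253  0.094] z 0.09 0.099
side yellow [378.8 279.8] [377, 277, 5, 7, 26] [ 0.522 -0.361  0.092] z 0.082 0.099
side yellow [399.8 288.3] [398, 286, 5, 6, 25] [ 0.553 -0.411  0.091] z 0.082 0.095
side yellow [409.8 301.4] [408, 299, 5, 6, 27] [ 0.55  -0.459  0.091] z 0.083 0.095
side yellow [397.8 306.1] [396, 303, 5, 7, 30] [ 0.514 -0.456  0.093] z 0.082 0.096
top red [222.6 231.5] [221, 230, 5, 4, 17] [0.439 0.217 0.174] z 0.169 0.177
top orange [200.1 245.2] [193, 238, 16, 14, 143] [0.401 0.305 0.052] z 0.038 1.262
top orange [185.6 245.5] [183, 244, 6, 4, 19] [0.402 0.307 0.173] z 0.169 0.175
top yellow [411.7 166. ] [409, 164, 6, 5, 28] [ 0.594 -0.232  0.225] z 0.221 0.229
top yellow [468.8 190. ] [467, 189, 4, 3, 10] [ 0.553 -0.407  0.093] z 0.091 0.095
top yellow [486.8 191.2] [485, 190, 5, 4, 13] [ 0.55  -0.454  0.09 ] z 0.087 0.097
top yellow [449.6 202.1] [448, 201, 4, 3, 11] [ 0.521 -0.356  0.091] z 0.09 0.097
top yellow [486.2 204.9] [484, 204, 5, 3, 12] [ 0.513 -0.45   0.092] z 0.091 0.096
```

```bash
sleep 0
```

```text
(no output)
```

View pics/sc.png

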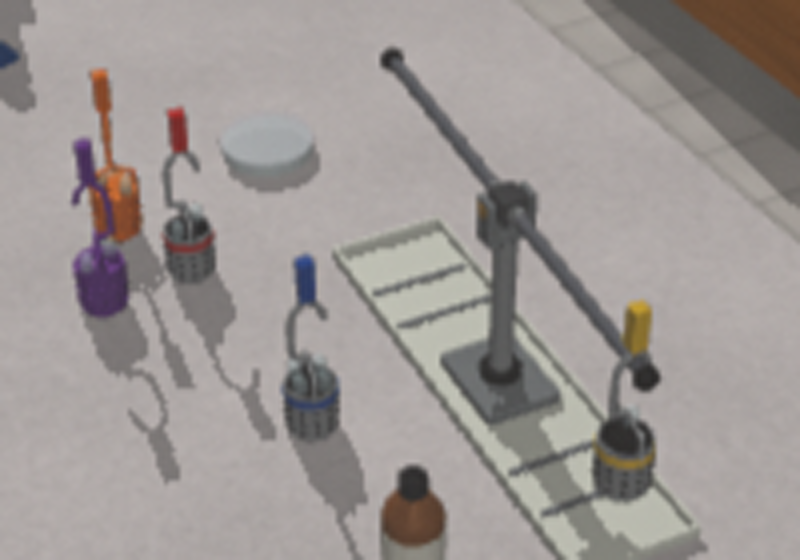

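View pics/tc.png

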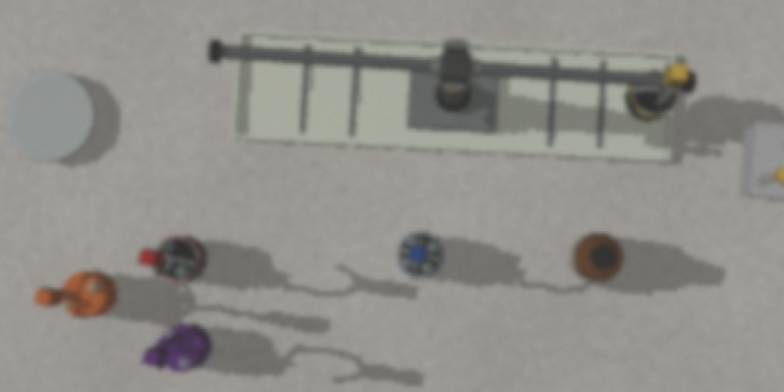

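The top crop shows the bar slightly yawed, with the left knob up and the right end with yellow lower. Red's block is at full-image (222.6,231.5) and blue's is above its cup. Next I'll measure the bar line and look through the wrist camera.

```bash
python3 - <<'E'
from h import *
from rig import bot
S=np.load("side0.npz");T=np.load("top0.npz")
for n,c in(("side",S),("top",T)):
    P=cloud(c); g=c["color"].max(2)
    m=(P[...,0]>.52)&(P[...,0]<.70)&(P[...,1]>-.32)&(P[...,1]<.3)&(P[...,2]>.13)&(P[...,2]<.30)
    p=P[m]; print(n,m.sum())
    for y in np.arange(-.24,.26,.03):
        q=p[abs(p[:,1]-y)<.008]
        if len(q): print(y.round(2),len(q),np.median(q,0).round(4),q[:,2].max().round(4))
    # tray: low bright
c=T;P=cloud(c);hsv=cv2.cvtColor(c["color"],cv2.COLOR_RGB2HSV)
m=((hsv[...,1]>20)&(hsv[...,0]>25)&(hsv[...,0]<60)&(hsv[...,2]>110)&(P[...,0]>.45)&(P[...,0]<.75)&(abs(P[...,1])<.3)).astype(np.uint8)
k=cv2.findContours(cv2.morphologyEx(m,cv2.MORPH_CLOSE,np.ones((9,9))),0,2)[0]; k=max(k,key=cv2.contourArea)
r=cv2.minAreaRect(k);print(r)
b=cv2.boxPoints(r)
w=np.array([onz(c,*q,.012) for q in b]);print(w.round(4),w.mean(0), [np.linalg.norm(w[i]-w[i-1]) for i in range(4)])
# blue, purple
for k,(a,b) in {"blue":(95,126)}.items():
  for n,c in(("side",S),("top",T)):
    P=cloud(c);hsv=cv2.cvtColor(c["color"],cv2.COLOR_RGB2HSV)
    m=(hsv[...,0]>=a)&(hsv[...,0]<=b)&(hsv[...,1]>90)&(P[...,0]>.38)&(P[...,0]<.5)&(abs(P[...,1]+.02)<.06)&(P[...,2]>.125)
    v,u=np.nonzero(m);print(n,m.sum(),u.mean(),v.mean(),np.median(P[m],0),P[m][:,2].min(),P[m][:,2].max())
s=bot.read_state();c=bot.capture("wrist");print(c["T_tool_cam"],c["fx"])
cv2.imwrite("pics/w0.png",c["color"][:,:,::-1])
E
```

```text
side 749
-0.24 128 [ 0.592  -0.2376  0.1933] 0.2292
-0.21 20 [ 0.5963 -0.2099  0.1815] 0.1861
-0.18 20 [ 0.5973 -0.1797  0.1841] 0.1888
-0.15 17 [ 0.5983 -0.1487  0.1873] 0.1905
-0.12 16 [ 0.5998 -0.1191  0.1907] 0.1935
-0.09 18 [ 0.6005 -0.0901  0.1916] 0.198
-0.06 146 [ 0.5999 -0.0567  0.1829] 0.2041
-0.03 15 [ 0.5995 -0.0335  0.1988] 0.2024
0.0 13 [ 6.048e-01 -5.000e-04  2.000e-01] 0.2027
0.03 13 [0.6057 0.032  0.2026] 0.2043
0.06 14 [0.6083 0.0606 0.2041] 0.2084
0.09 12 [0.608  0.093  0.2072] 0.2114
0.12 12 [0.6096 0.1182 0.2079] 0.2126
0.15 18 [0.6117 0.152  0.213 ] 0.2194
top 1104
-0.24 51 [ 0.5904 -0.235   0.2081] 0.2292
-0.21 31 [ 0.5953 -0.2098  0.1796] 0.1867
-0.18 34 [ 0.5973 -0.1801  0.1832] 0.1873
-0.15 33 [ 0.5991 -0.1502  0.1868] 0.1905
-0.12 30 [ 0.6003 -0.1199  0.1886] 0.1941
-0.09 34 [ 0.6009 -0.0896  0.1906] 0.1957
-0.06 73 [ 0.602  -0.0558  0.1979] 0.2052
-0.03 58 [ 0.6034 -0.0318  0.1981] 0.2054
0.0 35 [ 6.054e-01 -6.000e-04  1.986e-01] 0.2027
0.03 35 [0.6071 0.0305 0.201 ] 0.2068
0.06 34 [0.6081 0.0593 0.2028] 0.2102
0.09 35 [0.6085 0.0898 0.205 ] 0.2098
0.12 35
[... 266 characters left out ...]
]] [0.58594707 0.05634199 0.012     ] [np.float64(0.05450990593007669), np.float64(0.0809224807257313), np.float64(0.054515674586307045), np.float64(0.08068970461201455)]
side 36 295.8888888888889 199.16666666666666 [ 0.44286237 -0.02151914  0.16376264] 0.1397675456304781 0.1762673734007355
top 39 223.15384615384616 251.66666666666666 [ 0.44088931 -0.0185723   0.17697058] 0.16869535652703727 1.2617676638242377
[[ 5.90011915e-04  9.70275948e-01  2.42000487e-01  6.62028478e-02]
 [ 9.99999657e-01 -7.13327304e-04  4.21952098e-04  2.90167926e-04]
 [ 5.82035527e-04  2.42000155e-01 -9.70276036e-01 -1.61289169e-01]
 [ 0.00000000e+00  0.00000000e+00  0.00000000e+00  1.00000000e+00]] 294.3630753924035
```

View pics/w0.png

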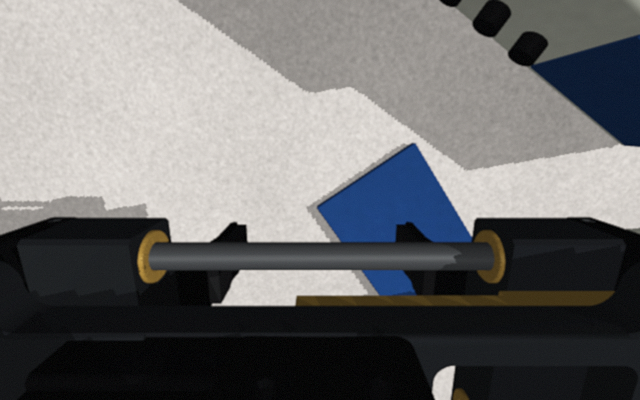

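The wrist view shows only the gripper rod (row 255) and a blue pad on the bench. A depth fit gives a bar slope of about 0.089 with the right end down, which matches yellow's 0.0854 rad prediction. Next I'll write a planner that prints the rows.

```bash
cat >> h.py <<'E'
def plan(pos,psi=None,n=None,vmax=45,s=None):
    """rows to bring TCP to pos with tool pointing down, tool-y at yaw psi (deg)"""
    from rig import bot
    from scipy.spatial.transform import Rotation as Ro
    s=s or bot.read_state(); p=np.array(s["position"]);R=np.array(s["tcp_rot"])
    if psi is None: psi=np.degrees(np.arctan2(R[1,1],R[0,1]))
    a=np.radians(psi); Y=np.array([np.cos(a),np.sin(a),0]);Z=np.array([0,0,-1.]);G=np.stack([np.cross(Y,Z),Y,Z],1)
    rv=Ro.from_matrix(R.T@G).as_rotvec()
    d=np.array(pos)-p
    n=n or int(max(1,np.ceil(np.linalg.norm(d)*1e3/vmax),np.ceil(np.linalg.norm(rv)/.14)))
    for k in range(n):
        Rk=R@Ro.from_rotvec(rv*k/n).as_matrix()
        print((Rk.T@d/n*1e3).round(1).tolist(),(rv/n).round(4).tolist())
E
python3 - <<'E'
from h import *
S=np.load("side0.npz");T=np.load("top0.npz")
plan([.44,.165,.32],0)
for n,c in(("side",S),("top",T)):
    P=cloud(c)
    m=(P[...,0]>.57)&(P[...,0]<.64)&(P[...,1]>-.28)&(P[...,1]<.2)&(P[...,2]>.165)&(P[...,2]<.24)
    p=P[m];print(n,p[:,1].min(),p[:,1].max())
    q=p[((p[:,1]>-.21)&(p[:,1]<-.08))|((p[:,1]>-.01)&(p[:,1]<.13))]
    q=q[(q[:,2]>.17)]
    A=np.c_[np.ones(len(q)),q[:,1]+.047]
    for it in range(4):
        f=np.linalg.lstsq(A,q[:,[0,2]],rcond=None)[0]; r=np.abs(q[:,[0,2]]-A@f).max(1); k=r<.008; A=A[k];q=q[k]
    print(f,len(q))
E
```

```text
[-30.9, -28.0, -8.1] [-0.0001, 0.0001, 0.1058]
[-33.7, -24.6, -8.2] [-0.0001, 0.0001, 0.1058]
[-36.1, -20.9, -8.2] [-0.0001, 0.0001, 0.1058]
[-38.1, -17.0, -8.2] [-0.0001, 0.0001, 0.1058]
[-39.7, -12.9, -8.2] [-0.0001, 0.0001, 0.1058]
[-40.8, -8.6, -8.2] [-0.0001, 0.0001, 0.1058]
[-41.5, -4.2, -8.2] [-0.0001, 0.0001, 0.1058]
[-41.7, 0.2, -8.2] [-0.0001, 0.0001, 0.1058]
[-41.5, 4.6, -8.2] [-0.0001, 0.0001, 0.1058]
[-40.8, 8.9, -8.2] [-0.0001, 0.0001, 0.1058]
[-39.6, 13.2, -8.2] [-0.0001, 0.0001, 0.1058]
[-38.0, 17.3, -8.2] [-0.0001, 0.0001, 0.1058]
side -0.25897166746830813 0.16625608063370145
[[0.60339362 0.19518303]
 [0.04524469 0.08328787]] 257
top -0.25605491297760175 0.1619690476751867
[[0.60328226 0.19450298]
 [0.04394412 0.0827282 ]] 559
```

Emit:
{"fn": "carry_out", "kwargs": {"grip": [1,1,1,1,1,1,1,1,1,1,1,1], "slide": [[-31,-28,-10],[-34,-25,-10],[-36,-21,-10],[-38,-17,-9],[-40,-13,-8],[-41,-9,-8],[-41.5,-4,-8],[-42,0,-8],[-41.5,4.5,-8],[-41,9,-8],[-40,13,-8],[-38,17,-8]], "twist": [[0,0,0.106],[0,0,0.106],[0,0,0.106],[0,0,0.106],[0,0,0.106],[0,0,0.106],[0,0,0.106],[0,0,0.106],[0,0,0.106],[0,0,0.106],[0,0,0.106],[0,0,0.106]]}}

```text
time_s: 1.35
position: [0.4345, 0.1449, 0.3247]
tcp_rot: [[0.044, 0.999, -0.004], [0.999, -0.044, -0.004], [-0.004, -0.004, -1.0]]
force: [1.0, 1.2, 0.0]
opening: 0.998
```

```bash
python3 - <<'E'
from h import *
from rig import bot
s=bot.read_state();c=bot.capture("wrist")
print(s["time_s"],s["position"],s["tcp_rot"],s["force"],np.abs(s["qvel"]).max())
Rt=s["tcp_rot"];M=np.array(c["T_tool_cam"])
c["position"]=s["position"]+Rt@M[:3,3]; c["rotation"]=Rt@M[:3,:3]
np.savez("w1.npz",**c)
cv2.imwrite("pics/w1.png",c["color"][:,:,::-1])
print(proj(c,[.439,.215,.174]))
E
```

```text
1.35 [0.43447404 0.14491366 0.32473749] [[ 0.04425816  0.99901092 -0.00428986]
 [ 0.99901064 -0.04427605 -0.0041679 ]
 [-0.00435372 -0.00410115 -0.99998211]] [0.99377537 1.18767411 0.02616913] 52.49872519167764
[323.4436662  119.40382746]
```

View pics/w1.png

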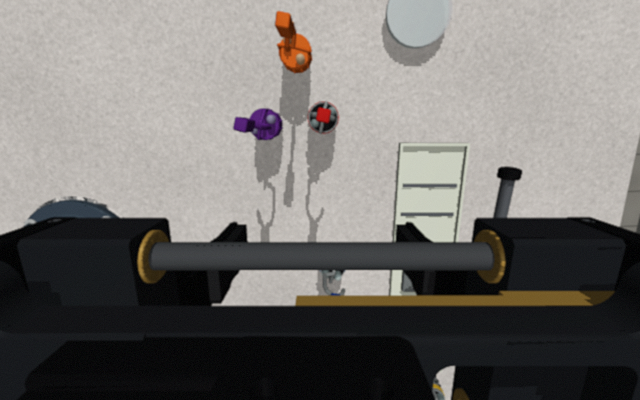

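Red's block shows at (323,115) over its cup, with purple at (255,123) and orange at (290,45). The arm hadn't settled when I took it, so I'll settle it and zoom in.

Emit:
{"fn": "carry_out", "kwargs": {"grip": [1,1], "slide": [[0,0,0],[0,0,0]], "twist": [[0,0,0],[0,0,0]]}}

```text
time_s: 1.6
position: [0.4402, 0.1374, 0.3262]
tcp_rot: [[0.057, 0.998, 0.002], [0.998, -0.057, -0.009], [-0.009, 0.003, -1.0]]
force: [-0.6, 1.0, -0.1]
opening: 0.999
```

```bash
cat >> h.py <<'E'
def wrist(name):
    from rig import bot
    s=bot.read_state();c=bot.capture("wrist")
    Rt=np.array(s["tcp_rot"]);M=np.array(c["T_tool_cam"])
    c["position"]=s["position"]+Rt@M[:3,3]; c["rotation"]=Rt@M[:3,:3]
    np.savez(name+".npz",**c); cv2.imwrite(f"pics/{name}.png",c["color"][:,:,::-1])
    print(round(s["time_s"],2),s["position"].round(4),Rt[:,1].round(3),"F",s["force"].round(2),"qv",np.abs(s["qvel"]).max().round(1))
    return s,c
E
python3 - <<'E'
from h import *
s,c=wrist("w2")
P=cloud(c);hsv=cv2.cvtColor(c["color"],cv2.COLOR_RGB2HSV)
m=((hsv[...,0]<7)|(hsv[...,0]>174))&(hsv[...,1]>140)&(hsv[...,2]>60)&(P[...,2]>.12)&(P[...,2]<.2)
m=m.astype(np.uint8); n,l,st,ce=cv2.connectedComponentsWithStats(m)
for i in range(1,n):
    if st[i,4]<20: continue
    k=cv2.findContours((l==i).astype(np.uint8),0,2)[0][0]
    p=P[l==i];t=p[p[:,2]>np.median(p[:,2])-.006]
    print(ce[i],st[i],np.median(p,0),t.mean(0),onz(c,*ce[i],.174),cv2.minAreaRect(k))
y=c["color"][70:170,270:380,::-1];cv2.imwrite("pics/w2c.png",cv2.resize(y,None,fx=6,fy=6,interpolation=cv2.INTER_CUBIC))
E
```

```text
1.6 [0.4402 0.1374 0.3262] [ 0.998 -0.057  0.003] F [-0.59  1.02 -0.08] qv 0.7
[315.31016043 106.87700535] [308  99  15  17 187] [0.43895555 0.21951424 0.17280436] [0.43906382 0.21957673 0.17281124] [0.43904441 0.21940927 0.174     ] ((315.4059143066406, 106.92352294921875), (13.558155059814453, 14.425877571105957), 12.528807640075684)
```

View pics/w2c.png

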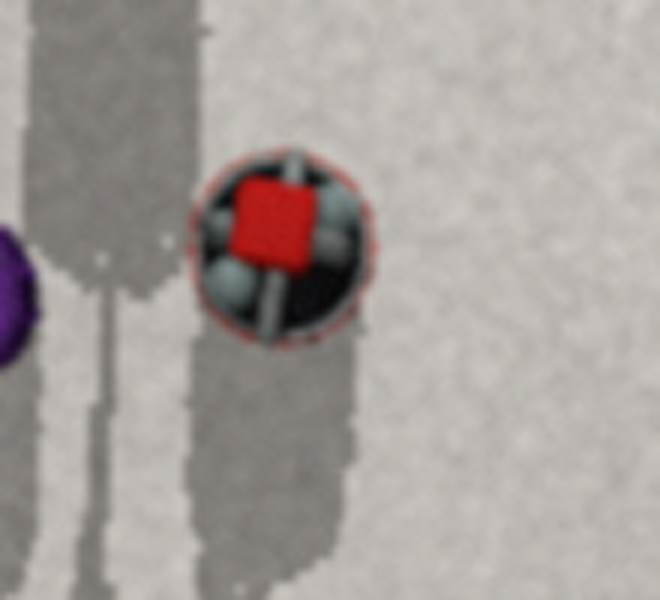

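The crop shows red's block turned clockwise by roughly 10–12°. I'll compute its world yaw and plan the descent.

```bash
python3 - <<'E'
from h import *
c=np.load("w2.npz")
P=cloud(c);big=cv2.resize(c["color"],None,fx=8,fy=8,interpolation=cv2.INTER_CUBIC)
hsv=cv2.cvtColor(big,cv2.COLOR_RGB2HSV)
m=(((hsv[...,0]<9)|(hsv[...,0]>172))&(hsv[...,1]>150)&(hsv[...,2]>90)).astype(np.uint8)
m[:70*8]=0;m[170*8:]=0;m[:,:290*8]=0;m[:,350*8:]=0
m=cv2.morphologyEx(m,cv2.MORPH_OPEN,np.ones((21,21)))
k=max(cv2.findContours(m,0,2)[0],key=cv2.contourArea)[:,0]
w=np.array([onz(c,(u+.5)/8-.5,(v+.5)/8-.5,.174)[:2] for u,v in k])
print(cv2.minAreaRect((w*1e3).astype(np.float32)))
# whole-image cup edge/hook cloud
for n in("side0","top0"):
    c=np.load(n+".npz");P=cloud(c)
    for nm,(x,y) in {"red":(.439,.2185),"blue":(.443,-.02)}.items():
        q=P[(np.hypot(P[...,0]-x,P[...,1]-y)<.03)&(P[...,2]>.085)&(P[...,2]<.134)]
        print(n,nm,len(q)); print((q[np.argsort(q[:,2])]*1e3).round(0)[::max(1,len(q)//16)].tolist())
E
```

```text
((438.7698059082031, 219.54295349121094), (14.268688201904297, 13.715067863464355), 78.58084106445312)
side0 red 31
[[428.0, 224.0, 85.0], [424.0, 224.0, 86.0], [427.0, 221.0, 92.0], [424.0, 221.0, 93.0], [428.0, 223.0, 94.0], [425.0, 224.0, 95.0], [428.0, 222.0, 99.0], [424.0, 220.0, 102.0], [429.0, 223.0, 103.0], [424.0, 218.0, 108.0], [423.0, 215.0, 114.0], [425.0, 220.0, 114.0], [426.0, 222.0, 117.0], [450.0, 215.0, 118.0], [452.0, 212.0, 118.0], [452.0, 219.0, 119.0], [430.0, 221.0, 121.0], [449.0, 222.0, 122.0], [452.0, 212.0, 123.0], [425.0, 216.0, 125.0], [427.0, 221.0, 126.0], [452.0, 220.0, 127.0], [429.0, 217.0, 127.0], [449.0, 212.0, 128.0], [446.0, 221.0, 128.0], [448.0, 219.0, 128.0], [433.0, 218.0, 130.0], [438.0, 220.0, 131.0], [429.0, 217.0, 132.0], [440.0, 217.0, 132.0], [434.0, 218.0, 134.0]]
side0 blue 37
[[429.0, -17.0, 87.0], [432.0, -17.0, 91.0], [431.0, -12.0, 95.0], [432.0, -10.0, 97.0], [434.0, -13.0, 99.0], [431.0, -14.0, 105.0], [458.0, -16.0, 112.0], [431.0, -13.0, 112.0], [461.0, -18.0, 116.0], [435.0, -13.0, 119.0], [455.0, -23.0, 122.0], [437.0, -9.0, 
[... 479 characters left out ...]
49.0, 214.0, 124.0], [444.0, 216.0, 126.0], [427.0, 220.0, 127.0], [447.0, 215.0, 127.0], [449.0, 218.0, 127.0], [449.0, 215.0, 128.0], [447.0, 220.0, 128.0], [447.0, 218.0, 129.0], [429.0, 222.0, 130.0], [427.0, 222.0, 130.0], [444.0, 217.0, 131.0], [429.0, 219.0, 132.0]]
top0 blue 18
[[429.0, -15.0, 88.0], [431.0, -15.0, 118.0], [429.0, -13.0, 120.0], [457.0, -20.0, 120.0], [429.0, -10.0, 122.0], [431.0, -13.0, 123.0], [457.0, -18.0, 124.0], [454.0, -15.0, 125.0], [431.0, -10.0, 126.0], [454.0, -20.0, 126.0], [452.0, -15.0, 126.0], [434.0, -10.0, 127.0], [434.0, -15.0, 128.0], [454.0, -18.0, 128.0], [451.0, -18.0, 128.0], [436.0, -13.0, 128.0], [451.0, -20.0, 129.0], [434.0, -13.0, 129.0]]
```

Red's yaw is about −11.4°. The hook cloud agrees, with the stem at x≈0.425 and the tip at 0.451, so it opens to +x.

```bash
python3 - <<'E'
from h import *
plan([.439,.2195,.215],-11.4,n=4)
E
```

```text
[20.6, -1.4, 27.6] [0.0008, 0.0023, 0.0358]
[20.5, -2.1, 27.6] [0.0008, 0.0023, 0.0358]
[20.3, -2.8, 27.7] [0.0008, 0.0023, 0.0358]
[20.2, -3.5, 27.7] [0.0008, 0.0023, 0.0358]
```

Emit:
{"fn": "carry_out", "kwargs": {"grip": [1,1,1,1,1,1], "slide": [[20.5,-1.5,27.5],[20.5,-2,27.5],[20.5,-3,27.5],[20,-3.5,27.5],[0,0,0],[0,0,0]], "twist": [[0.001,0.002,0.036],[0.001,0.002,0.036],[0.001,0.002,0.036],[0.001,0.002,0.036],[0,0,0],[0,0,0]]}}

```text
time_s: 2.25
position: [0.4338, 0.229, 0.2119]
tcp_rot: [[0.188, 0.982, -0.002], [0.982, -0.188, -0.001], [-0.001, -0.002, -1.0]]
force: [0.9, 0.1, -0.0]
opening: 1.0
```

```bash
python3 - <<'E'
from h import *
plan([.439,.2195,.141],-11.4,n=3)
E
```

```text
[-2.7, 2.3, 23.6] [-0.0006, 0.0004, 0.0032]
[-2.7, 2.3, 23.6] [-0.0006, 0.0004, 0.0032]
[-2.7, 2.3, 23.6] [-0.0006, 0.0004, 0.0032]
```

Emit:
{"fn": "carry_out", "kwargs": {"grip": [1,1,1,1,1,1], "slide": [[-4,3,20],[-3,3,20],[-1,1,20],[0,0,8],[0,0,0],[0,0,0]], "twist": [[0,0,0.009],[0,0,0],[0,0,0],[0,0,0],[0,0,0],[0,0,0]]}}

```text
time_s: 2.85
position: [0.4425, 0.221, 0.1493]
tcp_rot: [[0.189, 0.982, 0.011], [0.982, -0.189, 0.001], [0.004, 0.011, -1.0]]
force: [-0.6, -0.4, 0.5]
opening: 1.004
```

```bash
python3 - <<'E'
from h import *
plan([.439,.2195,.141],-11.4,n=1)
s,c=wrist("w3")
E
```

```text
[-2.1, -3.3, 8.3] [0.0107, -0.0036, 0.0087]
2.85 [0.4425 0.221  0.1493] [ 0.982 -0.189  0.011] F [-0.56 -0.43  0.53] qv 0.7
```

View pics/w3.png

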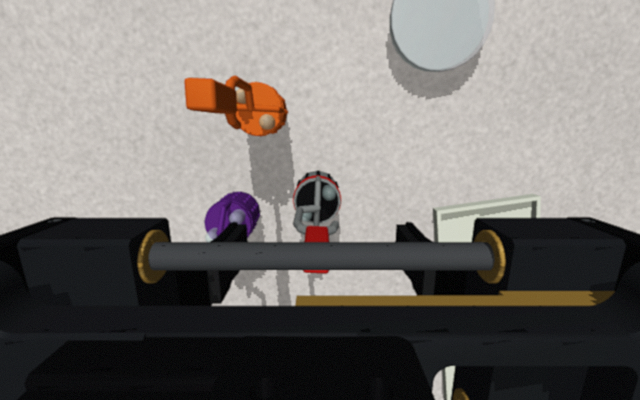

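Red's block is between the jaws at (317,250), and purple stands just outside the left finger. I'll correct the small offset while partly closing, finish the descent, then close.

Emit:
{"fn": "carry_out", "kwargs": {"grip": [0.3,0.3,0.3,-1,-1,-1,-1,-1], "slide": [[-2,-3.5,4],[0,0,4],[0,0,0],[0,0,0],[0,0,0],[0,0,0],[0,0,0],[0,0,0]], "twist": [[0.01,-0.004,0.008],[0,0,0],[0,0,0],[0,0,0],[0,0,0],[0,0,0],[0,0,0],[0,0,0]]}}

```text
time_s: 3.7
position: [0.44, 0.2202, 0.1433]
tcp_rot: [[0.197, 0.98, 0.005], [0.98, -0.197, 0.001], [0.002, 0.005, -1.0]]
force: [0.5, 0.7, -0.9]
opening: 0.355
```

```bash
python3 - <<'E'
from h import *
s,c=wrist("w4")
print(s["opening"]*87,s["force"],s["moment"])
E
```

```text
3.7 [0.44   0.2202 0.1433] [ 0.98  -0.197  0.005] F [ 0.49  0.74 -0.9 ] qv 0.1
30.87695307420468 [ 0.48601777  0.73861267 -0.89661531] [-0.11789943  0.04478929  0.00181846]
```

View pics/w4.png

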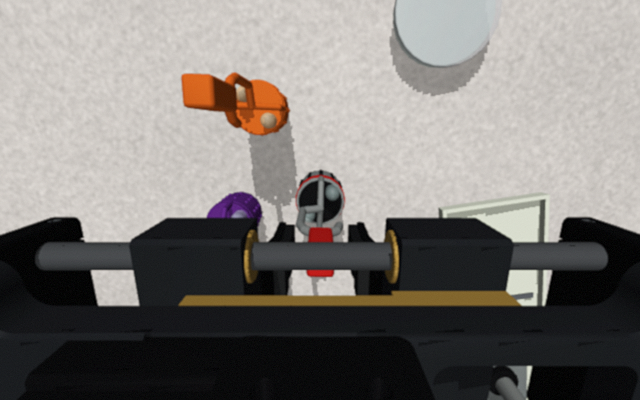

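The jaws are still closing around the block at (320,250).

Emit:
{"fn": "carry_out", "kwargs": {"grip": [-1,-1,-1,-1,-1], "slide": [[0,0,0],[0,0,0],[0,0,0],[0,0,0],[0,0,0]], "twist": [[0,0,0],[0,0,0],[0,0,0],[0,0,0],[0,0,0]]}}

```text
time_s: 4.25
position: [0.4397, 0.2201, 0.1433]
tcp_rot: [[0.197, 0.98, 0.004], [0.98, -0.197, 0.0], [0.001, 0.004, -1.0]]
force: [0.1, 0.4, 0.2]
opening: 0.158
```

```bash
cat >> h.py <<'E'
def fav(n=6,cam="top"):
    from rig import bot
    F=[]
    for i in range(n):
        s=bot.read_state();F.append(s["force"]);bot.capture(cam)
    print("F mean",np.mean(F,0).round(2),"sd",np.std(F,0).round(2),"t",round(s["time_s"],2),"pos",s["position"].round(4),"open",round(s["opening"]*87,1))
E
python3 - <<'E'
from h import *
fav(4)
E
```

```text
F mean [-0.03  0.13 -0.14] sd [0.83 0.38 0.36] t 4.4 pos [0.4397 0.2201 0.1433] open 13.6
```

Red is gripped at 13.6 mm, and its hook point is 21 mm below the TCP. I'll lift it.

Emit:
{"fn": "carry_out", "kwargs": {"grip": [-1,-1,-1,-1,-1,-1,-1], "slide": [[0,0,-10],[0,0,-20],[0,0,-25],[0,0,-25],[0,0,-20],[0,0,-5],[0,0,0]], "twist": [[0,0,0],[0,0,0],[0,0,0],[0,0,0],[0,0,0],[0,0,0],[0,0,0]]}}

```text
time_s: 5.15
position: [0.435, 0.219, 0.2505]
tcp_rot: [[0.197, 0.98, -0.007], [0.98, -0.197, -0.002], [-0.004, -0.006, -1.0]]
force: [0.2, 1.1, -5.2]
opening: 0.157
```

```bash
python3 - <<'E'
from h import *
fav(10)
plan([.55,.135,.256],-2.6,n=6)
E
```

```text
F mean [ 0.01  0.17 -4.54] sd [0.55 0.67 0.58] t 5.6 pos [0.4349 0.2189 0.2494] open 14.0
[-10.0, 21.5, -1.2] [-0.0014, 0.0006, -0.0255]
[-10.5, 21.3, -1.2] [-0.0014, 0.0006, -0.0255]
[-11.0, 21.0, -1.2] [-0.0014, 0.0006, -0.0255]
[-11.6, 20.7, -1.1] [-0.0014, 0.0006, -0.0255]
[-12.1, 20.4, -1.1] [-0.0014, 0.0006, -0.0255]
[-12.6, 20.1, -1.1] [-0.0014, 0.0006, -0.0255]
```

Red weighs about 4.4 N. I'll carry it to the −x side of the bar.

Emit:
{"fn": "carry_out", "kwargs": {"grip": [-1,-1,-1,-1,-1,-1,-1,-1,-1], "slide": [[-10,21,-1],[-10.5,21,-1],[-11,21,-1],[-11.5,21,-1],[-12,16,-1],[-6,8,-1],[-2,2,-1],[0,0,0],[0,0,0]], "twist": [[-0.002,0.001,-0.026],[-0.002,0.001,-0.026],[-0.002,0.001,-0.026],[-0.001,0,-0.026],[-0.001,0,-0.025],[0,0,-0.02],[0,0,0],[0,0,0],[0,0,0]]}}

```text
time_s: 6.55
position: [0.5373, 0.139, 0.2534]
tcp_rot: [[0.043, 0.999, -0.006], [0.999, -0.043, -0.001], [-0.001, -0.006, -1.0]]
force: [-0.1, 0.4, -4.2]
opening: 0.159
```

```bash
python3 - <<'E'
from h import *
from rig import bot
plan([.55,.135,.256],-2.6,n=1)
fav(2)
c=bot.capture("side");np.savez("side1.npz",**c)
y=c["color"][110:260,240:440,::-1];cv2.imwrite("pics/s1.png",cv2.resize(y,None,fx=4,fy=4,interpolation=cv2.INTER_CUBIC))
E
```

```text
[-3.5, 12.8, -2.7] [-0.0058, 0.0008, 0.0028]
F mean [-0.23  0.14 -4.06] sd [0.15 0.23 0.17] t 6.6 pos [0.5372 0.1391 0.2534] open 13.8
```

View pics/s1.png

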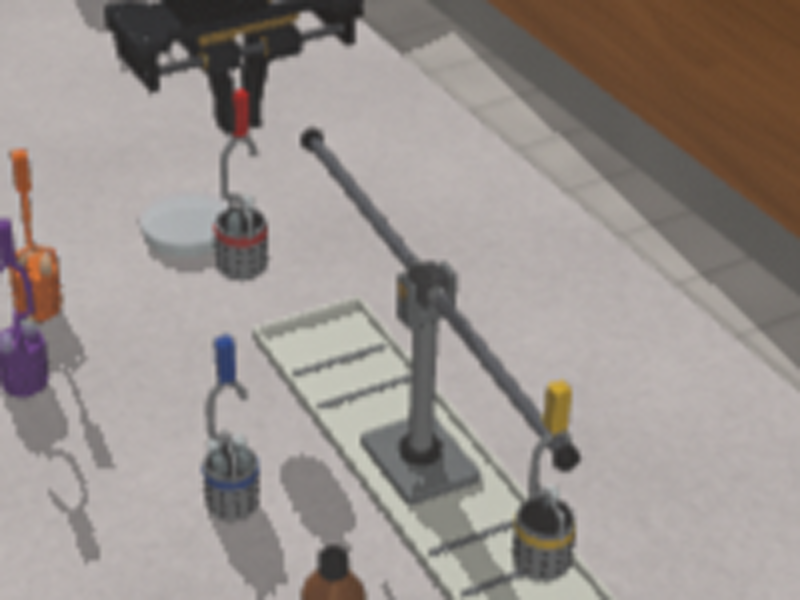

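The picture shows red's hook at (238,165) in front of the bar, opening towards it. I'll move in over the bar.

Emit:
{"fn": "carry_out", "kwargs": {"grip": [-1,-1,-1,-1,-1,-1,-1,-1], "slide": [[-1,12,1],[-1,15,1],[-1,15,0],[0,12,0],[0,8,0],[0,4,0],[0,0,0],[0,0,0]], "twist": [[-0.006,0.001,0.003],[0,0,0],[0,0,0],[0,0,0],[0,0,0],[0,0,0],[0,0,0],[0,0,0]]}}

```text
time_s: 7.5
position: [0.6069, 0.135, 0.2508]
tcp_rot: [[0.042, 0.999, 0.002], [0.999, -0.042, 0.0], [0.0, 0.002, -1.0]]
force: [-0.7, -0.0, -3.7]
opening: 0.156
```

```bash
python3 - <<'E'
from h import *
plan([.6113,.133,.250],-2.6,n=1)
s,c=wrist("w5")
E
```

```text
[-1.8, 4.5, 0.8] [0.0025, -0.0005, 0.0029]
7.5 [0.6069 0.135  0.2508] [ 0.999 -0.042  0.002] F [-0.73 -0.04 -3.67] qv 0.2
```

View pics/w5.png

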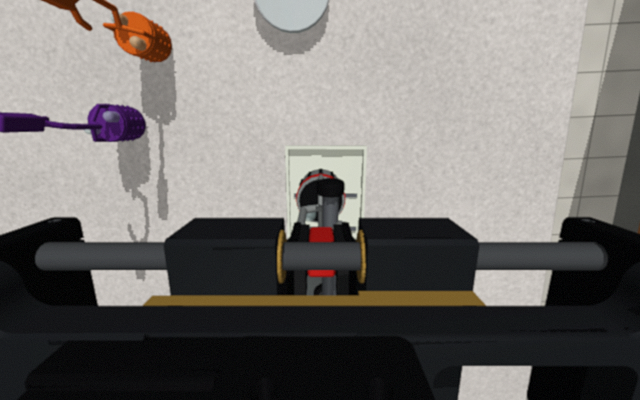

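The wrist view shows the rod and knob at (328,190–215), just right of the block at (320,250). I'll measure the rod's offset in this frame.

```bash
python3 - <<'E'
from h import *
c=np.load("w5.npz");P=cloud(c)
m=(P[...,2]>.185)&(P[...,2]<.23)&(P[...,0]>.58)&(P[...,0]<.64)&(P[...,1]>.10)&(P[...,1]<.2)
v,u=np.nonzero(m);p=P[m]
for r in range(178,245,4):
    k=(v>=r)&(v<r+4)
    if k.any(): print(r,k.sum(),u[k].min(),u[k].max(),np.median(p[k],0).round(4),p[k][:,0].min().round(4),p[k][:,0].max().round(4),p[k][:,2].max().round(4))
y=c["color"][160:300,260:390,::-1];cv2.imwrite("pics/w5c.png",cv2.resize(y,None,fx=5,fy=4,interpolation=cv2.INTER_CUBIC))
E
```

```text
178 90 318 344 [0.6148 0.1624 0.2062] 0.6056 0.624 0.2101
182 111 317 344 [0.6145 0.1613 0.213 ] 0.6048 0.624 0.2164
186 111 317 344 [0.6144 0.1586 0.2146] 0.6047 0.6238 0.217
190 109 317 344 [0.6143 0.1558 0.2145] 0.6046 0.6239 0.2171
194 81 319 343 [0.6143 0.1532 0.214 ] 0.606 0.6229 0.2165
198 64 323 338 [0.6139 0.1491 0.2103] 0.6086 0.6194 0.2125
202 65 309 338 [0.6135 0.146  0.2103] 0.5972 0.6193 0.2123
206 112 300 338 [0.6091 0.142  0.2076] 0.5903 0.6193 0.2119
210 110 299 338 [0.6097 0.139  0.2078] 0.5899 0.6192 0.2113
214 97 298 338 [0.6104 0.1375 0.2096] 0.5901 0.6191 0.2145
218 104 298 343 [0.6113 0.135  0.2103] 0.5904 0.6217 0.2235
222 68 302 341 [0.6123 0.1315 0.2097] 0.594 0.62 0.2286
226 10 323 332 [0.6111 0.129  0.2093] 0.6078 0.6144 0.2104
```

View pics/w5c.png

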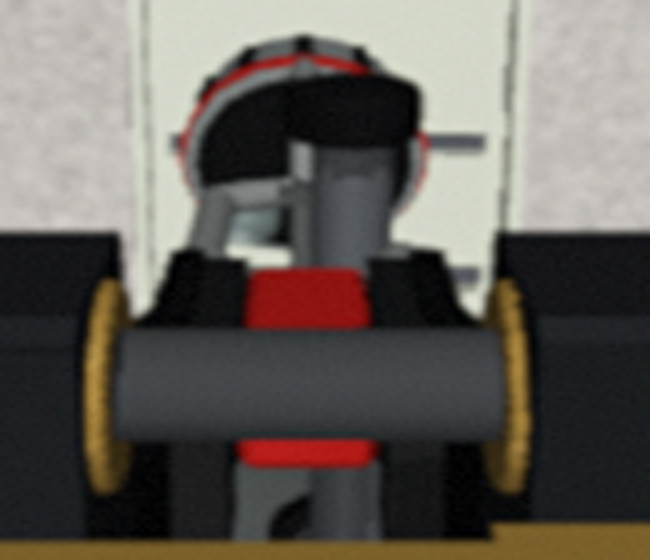

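```bash
python3 - <<'E'
from h import *
c=np.load("w5.npz");P=cloud(c);hsv=cv2.cvtColor(c["color"],cv2.COLOR_RGB2HSV)
m=((hsv[...,0]<7)|(hsv[...,0]>174))&(hsv[...,1]>140)&(hsv[...,2]>60)
v,u=np.mgrid[0:400,0:640]
for a,b in((226,242),(270,278)):
    k=m&(v>=a)&(v<b)&(u>280)&(u<360)
    p=P[k];print(k.sum(),u[k].min(),u[k].max(),p[:,0].min(),p[:,0].max(),np.median(p,0))
E
```

```text
349 309 333 0.6001366180384383 0.6135226368911978 [0.60681745 0.14148351 0.25767164]
186 307 334 0.5841250401180491 0.6127434033451031 [0.60625624 0.13003377 0.28021301]
```

Wrist-camera depth puts the rod at x=0.6133 and the block at 0.6068. The world cameras put the rod at 0.6113. I'll shift 5.5 mm and lower to just above contact.

Emit:
{"fn": "carry_out", "kwargs": {"grip": [-1,-1,-1,-1,-1,-1,-1,-1], "slide": [[-1,2.5,0],[-1,2.5,0],[0,1,0],[0,0,5],[0,0,7],[0,0,6],[0,0,2],[0,0,0]], "twist": [[0.002,0,0.003],[0,0,0],[0,0,0],[0,0,0],[0,0,0],[0,0,0],[0,0,0],[0,0,0]]}}

```text
time_s: 8.35
position: [0.6113, 0.1327, 0.2286]
tcp_rot: [[0.045, 0.999, -0.002], [0.999, -0.045, 0.0], [0.0, -0.002, -1.0]]
force: [-0.3, -0.1, -4.2]
opening: 0.162
```

```bash
python3 - <<'E'
from h import *
plan([.6122,.133,.226],-2.6,n=1)
fav(3)
E
```

```text
[0.4, 0.9, 2.6] [-0.0021, -0.0003, -0.0]
F mean [ 0.12 -0.01 -3.94] sd [0.35 0.34 0.21] t 8.45 pos [0.6115 0.1327 0.2291] open 13.7
```

Emit:
{"fn": "carry_out", "kwargs": {"grip": [-1,-1,-1,-1,-1,-1], "slide": [[0,0.5,2],[0,0,2],[0,0,2],[0,0,2],[0,0,1],[0,0,0]], "twist": [[-0.002,0,0],[0,0,0],[0,0,0],[0,0,0],[0,0,0],[0,0,0]]}}

```text
time_s: 9.1
position: [0.6134, 0.1328, 0.2209]
tcp_rot: [[0.045, 0.999, 0.005], [0.999, -0.045, 0.001], [0.001, 0.005, -1.0]]
force: [-0.6, -0.1, -3.7]
opening: 0.157
```

```bash
python3 - <<'E'
from h import *
fav(6)
E
```

```text
F mean [ 0.04 -0.07 -3.88] sd [0.35 0.23 0.51] t 9.35 pos [0.6134 0.1328 0.2212] open 13.6
```

Emit:
{"fn": "carry_out", "kwargs": {"grip": [-1,-1,-1,-1,-1,-1,-1,-1], "slide": [[0,-0.3,2],[0,0,2],[0,0,2],[0,0,2],[0,0,2],[0,0,2],[0,0,1],[0,0,0]], "twist": [[0.004,0,0],[0,0,0],[0,0,0],[0,0,0],[0,0,0],[0,0,0],[0,0,0],[0,0,0]]}}

```text
time_s: 10.2
position: [0.6136, 0.1333, 0.2076]
tcp_rot: [[0.045, 0.999, 0.002], [0.999, -0.045, 0.002], [0.002, 0.002, -1.0]]
force: [-0.7, 0.7, -2.6]
opening: 0.155
```

```bash
python3 - <<'E'
from h import *
fav(6)
s,c=wrist("w6")
y=c["color"][160:300,260:390,::-1];cv2.imwrite("pics/w6c.png",cv2.resize(y,None,fx=5,fy=4,interpolation=cv2.INTER_CUBIC))
E
```

```text
F mean [-0.12  0.43 -2.33] sd [0.57 0.43 0.39] t 10.45 pos [0.6136 0.1333 0.2078] open 13.7
10.5 [0.6136 0.1333 0.2078] [ 0.999 -0.045  0.002] F [ 0.3   0.32 -2.69] qv 0.2
```

View pics/w6c.png

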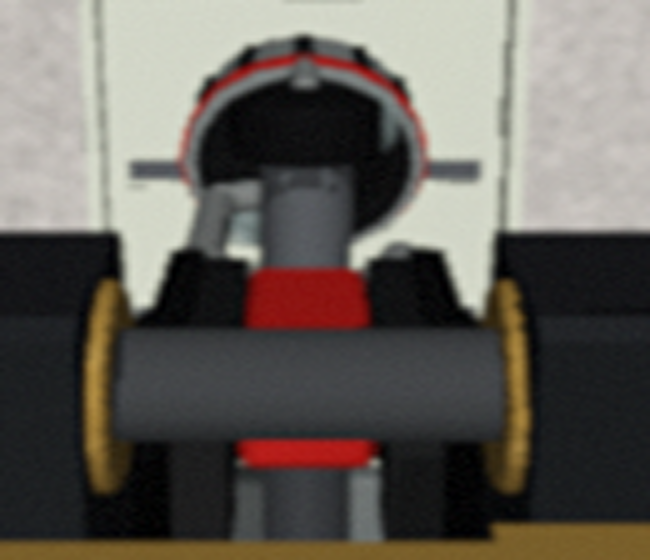

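Rod, block and hook are centred at column 310 in the crop. The hand still carries 2.3 N of about 4.0 N, so I'll keep lowering and ease slightly inward with the arc.

Emit:
{"fn": "carry_out", "kwargs": {"grip": [-1,-1,-1,-1,-1,-1,-1,-1,-1,-1,-1,-1], "slide": [[-0.2,0,2],[-0.2,0,2],[-0.2,0,2],[-0.2,0,2],[-0.2,0,2],[-0.2,0,2],[-0.2,0,2],[-0.2,0,2],[-0.3,0,2],[-0.3,0,1.5],[0,0,0],[0,0,0]], "twist": [[0.002,0,0],[0,0,0],[0,0,0],[0,0,0],[0,0,0],[0,0,0],[0,0,0],[0,0,0],[0,0,0],[0,0,0],[0,0,0],[0,0,0]]}}

```text
time_s: 11.75
position: [0.6136, 0.1321, 0.1873]
tcp_rot: [[0.046, 0.999, 0.001], [0.999, -0.046, 0.004], [0.004, 0.001, -1.0]]
force: [-0.4, 1.8, -1.3]
opening: 0.157
```

```bash
python3 - <<'E'
from h import *
fav(8)
E
```

```text
F mean [-0.53  1.36 -1.09] sd [0.5  0.44 0.39] t 12.1 pos [0.6136 0.132  0.1873] open 13.8
```

Emit:
{"fn": "carry_out", "kwargs": {"grip": [-1,-1,-1,-1,-1,-1], "slide": [[0.4,0,1],[0.4,-0.2,1],[0.2,0,1],[0,0,1],[0,0,1],[0,0,0]], "twist": [[0,-0.002,0],[0,0,0],[0,0,0],[0,0,0],[0,0,0],[0,0,0]]}}

```text
time_s: 12.75
position: [0.6136, 0.1316, 0.1821]
tcp_rot: [[0.045, 0.999, 0.001], [0.999, -0.045, -0.001], [-0.001, 0.001, -1.0]]
force: [-0.3, 0.0, -0.7]
opening: 0.16
```

```bash
python3 - <<'E'
from h import *
fav(8)
E
```

```text
F mean [-0.36 -0.17 -0.62] sd [0.47 0.18 0.36] t 13.1 pos [0.6136 0.1316 0.1823] open 13.9
```

Emit:
{"fn": "carry_out", "kwargs": {"grip": [-1,-1,-1,-1,-1,-1], "slide": [[0,-0.1,1],[0,0,1],[0,0,1],[0,0,1],[0,0,1],[0,0,0]], "twist": [[0,0,0],[0,0,0],[0,0,0],[0,0,0],[0,0,0],[0,0,0]]}}

```text
time_s: 13.75
position: [0.6136, 0.1309, 0.1771]
tcp_rot: [[0.045, 0.999, 0.001], [0.999, -0.045, -0.003], [-0.003, 0.001, -1.0]]
force: [-0.2, -0.7, 0.6]
opening: 0.159
```

```bash
python3 - <<'E'
from h import *
fav(10)
E
```

```text
F mean [-0.93 -0.76 -0.04] sd [0.51 0.48 0.6 ] t 14.2 pos [0.6136 0.131  0.1773] open 13.7
```

Emit:
{"fn": "carry_out", "kwargs": {"grip": [-1,-1,-1], "slide": [[-0.4,-0.2,0.3],[0,0,0],[0,0,0]], "twist": [[0,-0.001,0],[0,0,0],[0,0,0]]}}

```text
time_s: 14.55
position: [0.6136, 0.1309, 0.177]
tcp_rot: [[0.045, 0.999, 0.002], [0.999, -0.045, -0.003], [-0.003, 0.002, -1.0]]
force: [-1.0, -0.4, -0.7]
opening: 0.159
```

```bash
python3 - <<'E'
from h import *
fav(10,"side")
E
```

```text
F mean [-0.83 -0.46 -0.31] sd [0.41 0.48 0.5 ] t 15.0 pos [0.6136 0.1309 0.177 ] open 13.8
```

Emit:
{"fn": "carry_out", "kwargs": {"grip": [-1,-1,-1], "slide": [[-0.5,-0.6,1],[0,0,0],[0,0,0]], "twist": [[0,-0.003,0],[0,0,0],[0,0,0]]}}

```text
time_s: 15.35
position: [0.6136, 0.1308, 0.1762]
tcp_rot: [[0.045, 0.999, 0.003], [0.999, -0.045, -0.005], [-0.005, 0.004, -1.0]]
force: [-0.6, 0.4, 0.1]
opening: 0.157
```

```bash
python3 - <<'E'
from h import *
fav(10,"side")
E
```

```text
F mean [-0.67 -0.29 -0.01] sd [0.34 0.3  0.25] t 15.8 pos [0.6136 0.1308 0.1762] open 13.7
```

Fz is zero, so the bar carries all of red's weight. I'll release gently.

Emit:
{"fn": "carry_out", "kwargs": {"grip": [-1,-1,-0.6,-0.55,-0.5,-0.4], "slide": [[0,-0.8,0],[0,0,0],[0,0,0],[0,0,0],[0,0,0],[0,0,0]], "twist": [[0.002,0.003,0],[0,0,0],[0,0,0],[0,0,0],[0,0,0],[0,0,0]]}}

```text
time_s: 16.45
position: [0.6136, 0.1309, 0.1765]
tcp_rot: [[0.045, 0.999, 0.004], [0.999, -0.045, -0.002], [-0.002, 0.004, -1.0]]
force: [-0.0, 0.2, 0.6]
opening: 0.271
```

```bash
cat >> h.py <<'E'
def bar(c,lo=((-.19,-.08),(-.01,.11))):
    P=cloud(c); m=(P[...,0]>.57)&(P[...,0]<.64)&(P[...,2]>.13)&(P[...,2]<.25)
    p=P[m]; t=np.zeros(len(p),bool)
    for a,b in lo: t|=(p[:,1]>a)&(p[:,1]<b)
    q=p[t]; q=q[np.abs(q[:,0]-(.6033+.0445*(q[:,1]+.0467)))<.006]
    A=np.c_[np.ones(len(q)),q[:,1]+.0467]
    for it in range(6):
        f=np.linalg.lstsq(A,q[:,2],rcond=None)[0]; r=np.abs(q[:,2]-A@f); k=r<max(.003,2*np.median(r)); A=A[k];q=q[k]
    return f,len(q)
E
python3 - <<'E'
from h import *
from rig import bot
fav(4,"side")
c=bot.capture("side");np.savez("side2.npz",**c);print(bar(c))
print(bar(np.load("side0.npz")),bar(np.load("top0.npz")))
y=c["color"][110:260,240:440,::-1];cv2.imwrite("pics/s2.png",cv2.resize(y,None,fx=4,fy=4,interpolation=cv2.INTER_CUBIC))
E
```

```text
F mean [-0.2   0.44  0.06] sd [0.49 0.38 0.39] t 16.6 pos [0.6136 0.1309 0.1765] open 25.7
(array([ 0.19595949, -0.19387826]), 112)
(array([0.19618428, 0.08458109]), 147) (array([0.19469502, 0.08090463]), 366)
```

View pics/s2.png

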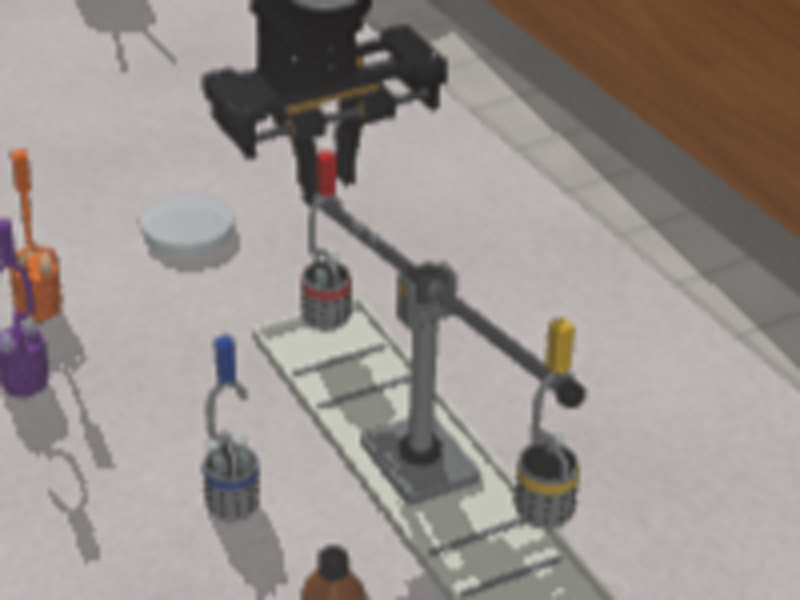

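Red hangs free with the bar tilted about +0.19 rad, and the fingers are clear of the block. I'll rise and go over to view blue.

Emit:
{"fn": "carry_out", "kwargs": {"grip": [-0.2,0,0,0.2,0.5,1,1,1,1,1,1,1], "slide": [[0,0,-4],[0,0,-15],[0,0,-25],[0,-5,-30],[-10,-25,-30],[-30,-30,-10],[-35,-30,0],[-35,-25,0],[-35,-20,0],[-30,-15,0],[-20,-8,0],[-8,0,0]], "twist": [[0.004,0.002,0],[0,0,0],[0,0,0],[0,0,0],[0,0,0.02],[0,0,0.03],[0,0,0.03],[0,0,0.03],[0,0,0.03],[0,0,0.02],[0,0,0],[0,0,0]]}}

```text
time_s: 17.9
position: [0.4254, -0.0575, 0.2985]
tcp_rot: [[0.206, 0.979, 0.007], [0.979, -0.206, -0.001], [0.0, 0.007, -1.0]]
force: [-0.2, 0.1, 0.4]
opening: 1.0
```

Emit:
{"fn": "carry_out", "kwargs": {"grip": [1,1], "slide": [[0,0,0],[0,0,0]], "twist": [[0,0,0],[0,0,0]]}}

```text
time_s: 18.1
position: [0.4264, -0.0581, 0.2993]
tcp_rot: [[0.209, 0.978, 0.01], [0.978, -0.209, -0.001], [0.001, 0.01, -1.0]]
force: [0.3, -0.8, 0.0]
opening: 1.002
```

```bash
python3 - <<'E'
from h import *
s,c=wrist("w7");print(s["tcp_rot"].round(3).tolist())
from rig import bot
for n in("top","side"):
    d=bot.capture(n); print(n,bar(d)); np.savez(n+"3.npz",**d)
print(proj(c,[.443,-.018,.174]))
E
```

```text
18.1 [ 0.4264 -0.0581  0.2993] [ 0.978 -0.209  0.01 ] F [ 0.28 -0.79  0.02] qv 0.8
[[0.209, 0.978, 0.01], [0.978, -0.209, -0.001], [0.001, 0.01, -1.0]]
top (array([ 0.19500711, -0.19824716]), 379)
side (array([ 0.19581686, -0.19607132]), 115)
[328.35335045 149.27038206]
```

View pics/w7.png

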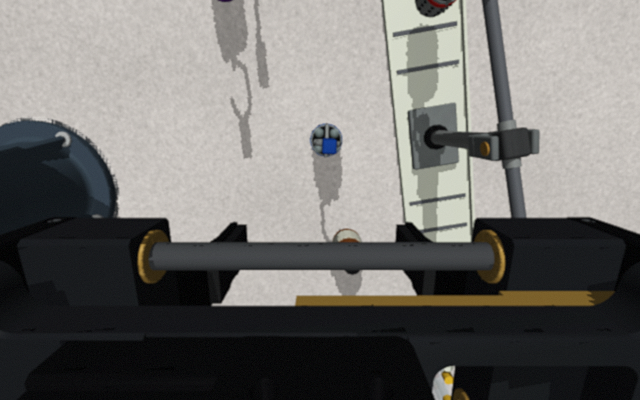

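Blue's block is at (329,147) over its cup. The bar tilt with red is 0.195 rad, which means about 0.51 N·m for blue to balance.

```bash
python3 - <<'E'
from h import *
c=np.load("w7.npz")
P=cloud(c);big=cv2.resize(c["color"],None,fx=8,fy=8,interpolation=cv2.INTER_CUBIC)
hsv=cv2.cvtColor(big,cv2.COLOR_RGB2HSV)
m=((hsv[...,0]>108)&(hsv[...,0]<128)&(hsv[...,1]>150)&(hsv[...,2]>90)).astype(np.uint8)
m[:120*8]=0;m[180*8:]=0;m[:,:300*8]=0;m[:,360*8:]=0
m=cv2.morphologyEx(m,cv2.MORPH_OPEN,np.ones((21,21)))
k=max(cv2.findContours(m,0,2)[0],key=cv2.contourArea)[:,0]
w=np.array([onz(c,(u+.5)/8-.5,(v+.5)/8-.5,.174)[:2] for u,v in k])
print(cv2.minAreaRect((w*1e3).astype(np.float32)))
y=c["color"][115:180,290:370,::-1];cv2.imwrite("pics/w7c.png",cv2.resize(y,None,fx=8,fy=8,interpolation=cv2.INTER_CUBIC))
q=P[140:152,322:334].reshape(-1,3);print(np.median(q[q[:,2]>.16],0))
plan([.443,-.018,.21],-15,n=3)
E
```

```text
((444.2967224121094, -14.83554458618164), (14.236599922180176, 13.357768058776855), 77.96997833251953)
[ 0.44340506 -0.01444572  0.17298616]
[14.1, 2.4, 29.7] [0.0031, -0.0003, 0.0178]
[14.1, 2.2, 29.7] [0.0031, -0.0003, 0.0178]
[14.2, 2.1, 29.7] [0.0031, -0.0003, 0.0178]
```

View pics/w7c.png

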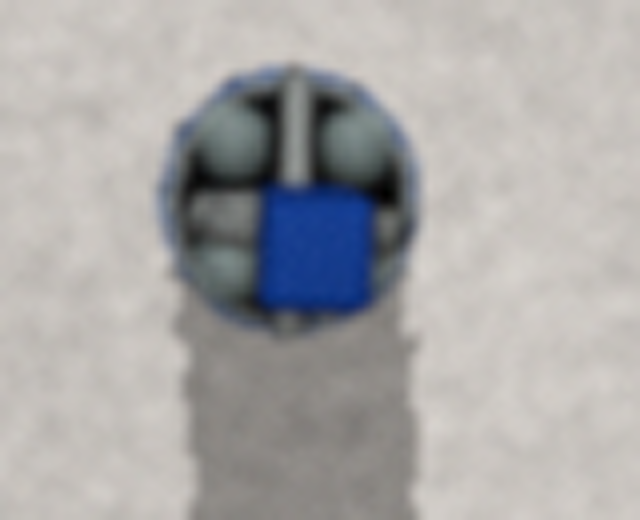

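Blue's yaw is −12° and its block centre is at (0.444, −0.015), in line with the tool.

```bash
python3 - <<'E'
from h import *
plan([.444,-.0153,.205],-12,n=3)
E
```

```text
[15.0, 2.5, 31.4] [0.0031, -0.0002, 0.0003]
[15.0, 2.6, 31.4] [0.0031, -0.0002, 0.0003]
[15.0, 2.7, 31.4] [0.0031, -0.0002, 0.0003]
```

Emit:
{"fn": "carry_out", "kwargs": {"grip": [0.6,0.6,0.6,0.6,0.6,0.6], "slide": [[14,3,27],[14,3,27],[12,2.5,27],[3,0.5,5],[0,0,0],[0,0,0]], "twist": [[0.003,0,0],[0.003,0,0],[0.003,0,0],[0,0,0],[0,0,0],[0,0,0]]}}

```text
time_s: 18.85
position: [0.4498, -0.014, 0.212]
tcp_rot: [[0.2, 0.98, 0.005], [0.98, -0.2, -0.001], [-0.0, 0.005, -1.0]]
force: [0.8, 0.3, 0.3]
opening: 0.804
```

```bash
python3 - <<'E'
from h import *
plan([.444,-.0153,.1425],-12,n=4)
E
```

```text
[-0.6, -1.4, 17.4] [0.0013, 0.0001, 0.002]
[-0.6, -1.4, 17.4] [0.0013, 0.0001, 0.002]
[-0.6, -1.4, 17.4] [0.0013, 0.0001, 0.002]
[-0.6, -1.4, 17.4] [0.0013, 0.0001, 0.002]
```

Emit:
{"fn": "carry_out", "kwargs": {"grip": [0.4,0.2,0,0,0,0,0,0], "slide": [[-0.6,-2,16],[-0.6,-2,18],[-0.6,-1,18],[-0.6,-0.5,12],[0,0,4],[0,0,0],[0,0,0],[0,0,0]], "twist": [[0.002,0,0.002],[0.002,0,0.002],[0.001,0,0.002],[0,0,0.002],[0,0,0],[0,0,0],[0,0,0],[0,0,0]]}}

```text
time_s: 19.65
position: [0.4526, -0.0201, 0.1517]
tcp_rot: [[0.21, 0.977, 0.023], [0.978, -0.21, -0.008], [-0.003, 0.024, -1.0]]
force: [0.5, 0.2, -0.7]
opening: 0.501
```

```bash
python3 - <<'E'
from h import *
plan([.444,-.0153,.1425],-12,n=1)
s,c=wrist("w8");print(s["opening"]*87,s["tcp_rot"][:,2])
fav(5)
E
```

```text
[2.9, -9.7, 8.9] [0.0237, 0.003, -0.002]
19.65 [ 0.4526 -0.0201  0.1517] [ 0.977 -0.21   0.024] F [ 0.55  0.23 -0.68] qv 0.8
43.562036367937026 [ 0.022594   -0.00786495 -0.99971379]
F mean [ 0.21 -0.18 -0.19] sd [0.37 0.19 0.34] t 19.9 pos [ 0.4521 -0.0198  0.1511] open 43.6
```

View pics/w8.png

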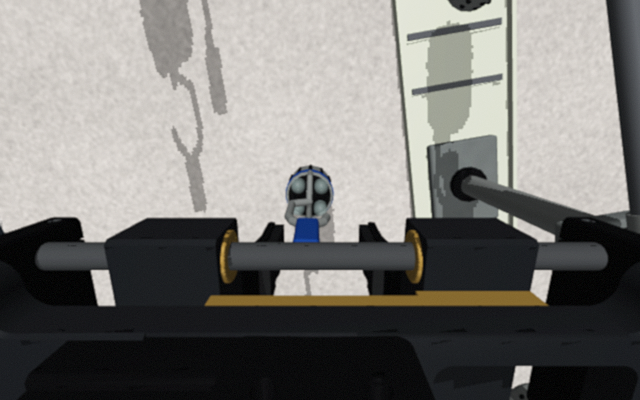

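Blue's block is at (306,240), left of the jaw centre, and the tool has tilted 0.024 rad. I'll correct both before closing.

Emit:
{"fn": "carry_out", "kwargs": {"grip": [0,0,0,0], "slide": [[1.5,-4.5,3],[1,-4,3],[0,-1,2],[0,0,0]], "twist": [[0.012,0.002,-0.001],[0.01,0.001,0],[0.002,0,0],[0,0,0]]}}

```text
time_s: 20.35
position: [0.4422, -0.0147, 0.1419]
tcp_rot: [[0.208, 0.978, -0.005], [0.978, -0.208, 0.002], [0.001, -0.005, -1.0]]
force: [0.2, -0.1, 0.3]
opening: 0.496
```

```bash
python3 - <<'E'
from h import *
plan([.444,-.0153,.1425],-12,n=1)
E
```

```text
[-0.2, 1.9, -0.6] [-0.005, -0.0006, -0.0005]
```

Emit:
{"fn": "carry_out", "kwargs": {"grip": [0,0,-1,-1,-1,-1,-1,-1], "slide": [[0,1,0],[0,0,0],[0,0,0],[0,0,0],[0,0,0],[0,0,0],[0,0,0],[0,0,0]], "twist": [[-0.004,0,0],[0,0,0],[0,0,0],[0,0,0],[0,0,0],[0,0,0],[0,0,0],[0,0,0]]}}

```text
time_s: 21.15
position: [0.4436, -0.0151, 0.1419]
tcp_rot: [[0.209, 0.978, 0.0], [0.978, -0.209, 0.001], [0.001, -0.0, -1.0]]
force: [0.1, 0.3, -0.3]
opening: 0.157
```

```bash
python3 - <<'E'
from h import *
from rig import bot
fav(5);print(bot.read_state()["tcp_rot"][:,2])
E
```

```text
F mean [-0.13 -0.14 -0.25] sd [0.48 0.46 0.16] t 21.35 pos [ 0.4436 -0.0151  0.1419] open 13.4
[ 4.39448958e-05  5.64164584e-04 -9.99999840e-01]
```

Blue is gripped. I'll lift and weigh it.

Emit:
{"fn": "carry_out", "kwargs": {"grip": [-1,-1,-1,-1,-1,-1,-1,-1], "slide": [[0,0,-8],[0,0,-16],[0,0,-22],[0,0,-22],[0,0,-22],[0,0,-14],[0,0,-5],[0,0,0]], "twist": [[0,0,0],[0,0,0],[0,0,0],[0,0,0],[0,0,0],[0,0,0],[0,0,0],[0,0,0]]}}

```text
time_s: 22.2
position: [0.4389, -0.0137, 0.2536]
tcp_rot: [[0.208, 0.978, -0.011], [0.978, -0.208, 0.004], [0.001, -0.011, -1.0]]
force: [-0.5, -0.6, -4.7]
opening: 0.16
```

```bash
python3 - <<'E'
from h import *
fav(20)
E
```

```text
F mean [-0.07  0.   -4.44] sd [0.46 0.47 0.53] t 23.15 pos [ 0.439  -0.0138  0.2532] open 13.6
```

Blue weighs about 4.44 N, so it should balance near d≈116 mm. I'll carry it to the −x side of the right arm.

```bash
python3 - <<'E'
from h import *
plan([.53,-.157,.259],-2.6,n=7)
E
```

```text
[-17.3, 17.0, -1.1] [-0.0018, -0.0004, -0.0235]
[-17.7, 16.6, -1.0] [-0.0018, -0.0004, -0.0235]
[-18.1, 16.1, -1.0] [-0.0018, -0.0004, -0.0235]
[-18.4, 15.7, -1.0] [-0.0018, -0.0004, -0.0235]
[-18.8, 15.3, -0.9] [-0.0018, -0.0004, -0.0235]
[-19.2, 14.8, -0.9] [-0.0018, -0.0004, -0.0235]
[-19.5, 14.4, -0.9] [-0.0018, -0.0004, -0.0235]
```

Emit:
{"fn": "carry_out", "kwargs": {"grip": [-1,-1,-1,-1,-1,-1,-1,-1,-1,-1,-1], "slide": [[-12,12,-1],[-17,16,-1],[-18,16,-1],[-18,16,-1],[-19,15,-1],[-19,12,-1],[-14,8,-1],[-7,3,0],[-3,1,0],[0,0,0],[0,0,0]], "twist": [[-0.002,0,-0.024],[-0.002,0,-0.024],[-0.002,0,-0.024],[-0.002,0,-0.024],[-0.002,0,-0.024],[-0.002,0,-0.02],[0,0,-0.01],[0,0,0],[0,0,0],[0,0,0],[0,0,0]]}}

```text
time_s: 24.3
position: [0.5213, -0.1561, 0.2571]
tcp_rot: [[0.052, 0.999, -0.005], [0.999, -0.052, 0.006], [0.006, -0.005, -1.0]]
force: [-0.5, 0.6, -4.5]
opening: 0.156
```

```bash
python3 - <<'E'
from h import *
plan([.595,-.160,.2575],-2.6,n=5)
from rig import bot
c=bot.capture("side");print(bar(c))
y=c["color"][110:260,260:460,::-1];cv2.imwrite("pics/s4.png",cv2.resize(y,None,fx=4,fy=4,interpolation=cv2.INTER_CUBIC))
E
```

```text
[-0.0, 14.8, -0.2] [-0.001, -0.0012, -0.0014]
[-0.0, 14.8, -0.1] [-0.001, -0.0012, -0.0014]
[-0.0, 14.8, -0.1] [-0.001, -0.0012, -0.0014]
[-0.1, 14.8, -0.1] [-0.001, -0.0012, -0.0014]
[-0.1, 14.8, -0.1] [-0.001, -0.0012, -0.0014]
(array([ 0.19548569, -0.20184754]), 70)
```

View pics/s4.png

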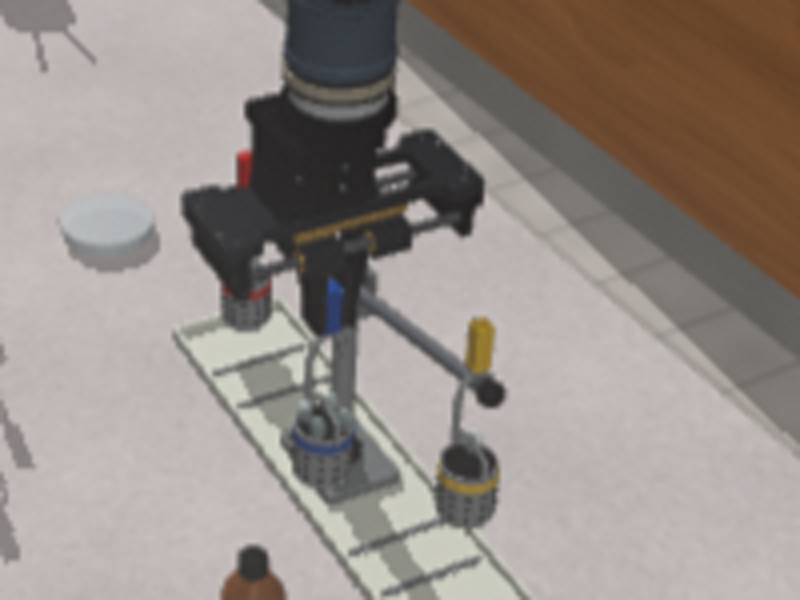

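Blue is in front of the right arm with its hook open towards the bar, and yellow is clear to the right. I'll move in.

Emit:
{"fn": "carry_out", "kwargs": {"grip": [-1,-1,-1,-1,-1,-1,-1,-1,-1], "slide": [[0,10,0],[0,14,0],[0,15,0],[0,14,0],[0,10,0],[0,5,0],[0,2,0],[0,0,0],[0,0,0]], "twist": [[-0.002,-0.003,-0.003],[-0.002,-0.003,-0.003],[0,0,-0.001],[0,0,0],[0,0,0],[0,0,0],[0,0,0],[0,0,0],[0,0,0]]}}

```text
time_s: 25.25
position: [0.5976, -0.1556, 0.2565]
tcp_rot: [[0.04, 0.999, -0.0], [0.999, -0.04, 0.0], [0.0, -0.0, -1.0]]
force: [-0.3, 0.0, -4.1]
opening: 0.153
```

```bash
python3 - <<'E'
from h import *
s,c=wrist("w9");P=cloud(c)
plan([.6005,-.160,.2575],-2.6,n=1)
m=(P[...,2]>.19)&(P[...,2]<.235)&(P[...,0]>.58)&(P[...,0]<.63)&(P[...,1]>-.17)&(P[...,1]<-.08)
v,u=np.nonzero(m);p=P[m]
for r in range(150,245,6):
    k=(v>=r)&(v<r+6)
    if k.any(): print(r,k.sum(),u[k].min(),u[k].max(),np.median(p[k],0).round(4),p[k][:,0].min().round(4),p[k][:,0].max().round(4),p[k][:,2].max().round(4))
y=c["color"][130:300,250:400,::-1];cv2.imwrite("pics/w9c.png",cv2.resize(y,None,fx=4,fy=3.5,interpolation=cv2.INTER_CUBIC))
E
```

```text
25.25 [ 0.5976 -0.1556  0.2565] [ 0.999 -0.04  -0.   ] F [-0.26  0.   -4.09] qv 0.2
[-4.2, 3.2, -1.0] [-0.0002, -0.0004, 0.0048]
150 96 318 334 [ 0.6023 -0.1092  0.2067] 0.5968 0.6086 0.209
156 96 318 333 [ 0.6021 -0.1134  0.2073] 0.5967 0.6076 0.2093
162 95 318 333 [ 0.6022 -0.1177  0.2083] 0.5965 0.6074 0.2109
168 96 318 333 [ 0.6018 -0.1218  0.2091] 0.5963 0.6073 0.2113
174 95 318 333 [ 0.6014 -0.126   0.2098] 0.5962 0.6072 0.2123
180 95 318 333 [ 0.6012 -0.1301  0.2105] 0.596 0.607 0.2132
186 96 318 333 [ 0.6013 -0.1343  0.2115] 0.5958 0.6068 0.214
192 96 318 333 [ 0.6011 -0.1386  0.2124] 0.5956 0.6067 0.2143
198 96 318 333 [ 0.601  -0.1428  0.2133] 0.5955 0.6065 0.2155
204 162 300 333 [ 0.5969 -0.1484  0.2123] 0.5808 0.6064 0.2161
210 169 299 333 [ 0.596  -0.152   0.2139] 0.5806 0.6062 0.2168
216 153 298 343 [ 0.598  -0.1544  0.2165] 0.581 0.6122 0.2315
222 97 302 341 [ 0.6006 -0.1591  0.2168] 0.5848 0.6107 0.2344
```

View pics/w9c.png

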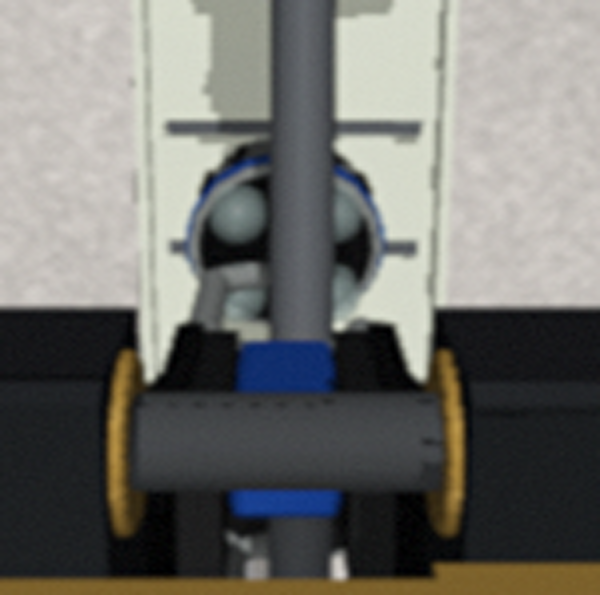

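Wrist depth puts the rod's centre at x=0.6005, matching the force-derived 0.6005. I'll shift and lower to just above contact.

Emit:
{"fn": "carry_out", "kwargs": {"grip": [-1,-1,-1,-1,-1,-1,-1,-1], "slide": [[-2,1.5,0],[-2,1,0],[-0.5,0.3,0],[0,0,5],[0,0,6],[0,0,6],[0,0,1],[0,0,0]], "twist": [[0,0,0.005],[0,0,0],[0,0,0],[0,0,0],[0,0,0],[0,0,0],[0,0,0],[0,0,0]]}}

```text
time_s: 26.1
position: [0.5986, -0.1609, 0.2366]
tcp_rot: [[0.047, 0.999, -0.002], [0.999, -0.047, 0.001], [0.001, -0.002, -1.0]]
force: [0.6, -0.6, -4.3]
opening: 0.161
```

```bash
python3 - <<'E'
from h import *
plan([.6007,-.160,.228],-2.6,n=1)
fav(4)
E
```

```text
[1.0, 2.1, 8.6] [-0.0021, -0.0009, -0.0019]
F mean [ 0.08 -0.22 -4.47] sd [0.49 0.5  0.18] t 26.25 pos [ 0.5989 -0.161   0.2372] open 13.8
```

Emit:
{"fn": "carry_out", "kwargs": {"grip": [-1,-1,-1,-1,-1,-1,-1,-1], "slide": [[0,1.5,0],[0,0.5,1],[0,0,2],[0,0,2],[0,0,2],[0,0,1],[0,0,0],[0,0,0]], "twist": [[-0.002,-0.001,-0.002],[0,0,0],[0,0,0],[0,0,0],[0,0,0],[0,0,0],[0,0,0],[0,0,0]]}}

```text
time_s: 27.1
position: [0.6014, -0.1614, 0.2297]
tcp_rot: [[0.045, 0.999, 0.002], [0.999, -0.045, -0.002], [-0.002, 0.002, -1.0]]
force: [-0.9, 0.4, -3.4]
opening: 0.157
```

```bash
python3 - <<'E'
from h import *
fav(6)
E
```

```text
F mean [-0.65  0.44 -3.48] sd [0.62 0.08 0.46] t 27.35 pos [ 0.6014 -0.1613  0.2297] open 13.1
```

Emit:
{"fn": "carry_out", "kwargs": {"grip": [-1,-1,-1,-1,-1,-1,-1,-1], "slide": [[-0.2,-0.6,2],[-0.2,0,2],[-0.3,0,2],[-0.3,0,2],[-0.3,0,2],[-0.2,0,1],[0,0,0],[0,0,0]], "twist": [[0.002,0.002,0],[0,0,0],[0,0,0],[0,0,0],[0,0,0],[0,0,0],[0,0,0],[0,0,0]]}}

```text
time_s: 28.2
position: [0.6006, -0.163, 0.2186]
tcp_rot: [[0.045, 0.999, 0.0], [0.999, -0.045, 0.0], [0.0, 0.0, -1.0]]
force: [-0.4, -0.1, -1.3]
opening: 0.161
```

```bash
python3 - <<'E'
from h import *
fav(8)
from rig import bot
print(bot.read_state()["tcp_rot"][:,2])
E
```

```text
F mean [-0.88  0.37 -1.73] sd [0.43 0.59 0.35] t 28.55 pos [ 0.6006 -0.1629  0.2186] open 13.7
[ 5.08835586e-04  3.01419613e-04 -9.99999825e-01]
```

Emit:
{"fn": "carry_out", "kwargs": {"grip": [-1,-1,-1,-1,-1,-1], "slide": [[0,-0.6,1.5],[-0.2,0,1.5],[-0.2,0,1.5],[-0.2,0,1.5],[0,0,1],[0,0,0]], "twist": [[0,0,0],[0,0,0],[0,0,0],[0,0,0],[0,0,0],[0,0,0]]}}

```text
time_s: 29.2
position: [0.6003, -0.1636, 0.2116]
tcp_rot: [[0.045, 0.999, 0.001], [0.999, -0.045, 0.0], [0.0, 0.001, -1.0]]
force: [-1.0, 0.8, -0.7]
opening: 0.162
```

```bash
python3 - <<'E'
from h import *
fav(10,"side")
from rig import bot
d=bot.capture("side");print(bar(d,((-.11,-.08),(-.01,.11))),bar(d))
E
```

```text
F mean [-1.19  0.57 -0.26] sd [0.37 0.5  0.36] t 29.65 pos [ 0.6003 -0.1636  0.2118] open 14.0
(array([ 0.19500193, -0.01822447]), 47) (array([ 0.19518333, -0.02230691]), 97)
```

Emit:
{"fn": "carry_out", "kwargs": {"grip": [-1,-1,-1,-1], "slide": [[0,-0.8,1],[0,0,1],[0,0,0],[0,0,0]], "twist": [[0,0,0],[0,0,0],[0,0,0],[0,0,0]]}}

```text
time_s: 30.15
position: [0.6002, -0.1636, 0.21]
tcp_rot: [[0.045, 0.999, 0.004], [0.999, -0.045, -0.0], [-0.0, 0.004, -1.0]]
force: [-1.0, 0.2, -0.3]
opening: 0.157
```

```bash
python3 - <<'E'
from h import *
fav(12,"side")
from rig import bot
d=bot.capture("side");print(bar(d,((-.11,-.08),(-.01,.11))),bar(d))
d=bot.capture("top");print(bar(d,((-.11,-.08),(-.01,.11))),bar(d))
E
```

```text
F mean [-1.13  0.45 -0.12] sd [0.46 0.33 0.26] t 30.7 pos [ 0.6002 -0.1636  0.2099] open 13.7
(array([0.19509899, 0.0020527 ]), 45) (array([ 0.19578885, -0.00391317]), 84)
(array([ 0.19481418, -0.00486705]), 212) (array([ 0.19461527, -0.00320924]), 231)
```

Emit:
{"fn": "carry_out", "kwargs": {"grip": [-1,-1,-1,-1], "slide": [[0,-1,0.5],[0,-0.6,0],[0,0,0],[0,0,0]], "twist": [[0.005,0,0],[0.003,0,0],[0,0,0],[0,0,0]]}}

```text
time_s: 31.25
position: [0.6002, -0.1637, 0.21]
tcp_rot: [[0.045, 0.999, -0.001], [0.999, -0.045, -0.0], [-0.0, -0.001, -1.0]]
force: [-0.2, 0.3, -0.4]
opening: 0.159
```

```bash
python3 - <<'E'
from h import *
fav(12,"side")
from rig import bot
d=bot.capture("side");print(bar(d,((-.11,-.08),(-.01,.11))),bar(d))
d=bot.capture("top");print(bar(d,((-.11,-.08),(-.01,.11))),bar(d));s=bot.read_state();print(s["tcp_rot"][:,2],s["moment"])
E
```

```text
F mean [ 0.05  0.79 -0.07] sd [0.4  0.39 0.57] t 31.8 pos [ 0.6002 -0.1637  0.21  ] open 13.7
(array([ 0.19615111, -0.00546955]), 54) (array([ 0.19563043, -0.00095731]), 94)
(array([ 0.19506838, -0.00928486]), 203) (array([ 0.19467232, -0.00620669]), 227)
[-7.99876004e-04 -3.32259778e-04 -9.99999625e-01] [0.04891772 0.06194394 0.00281137]
```

Emit:
{"fn": "carry_out", "kwargs": {"grip": [-1,-1,-1], "slide": [[0.8,0,0.4],[0,0,0],[0,0,0]], "twist": [[0,0,0],[0,0,0],[0,0,0]]}}

```text
time_s: 32.25
position: [0.6002, -0.1636, 0.2097]
tcp_rot: [[0.045, 0.999, -0.001], [0.999, -0.045, -0.002], [-0.002, -0.001, -1.0]]
force: [-0.6, 0.7, -0.6]
opening: 0.157
```

```bash
python3 - <<'E'
from h import *
fav(12,"side")
from rig import bot
d=bot.capture("side");print(bar(d,((-.11,-.08),(-.01,.11))),bar(d))
d=bot.capture("top");print(bar(d,((-.11,-.08),(-.01,.11))),bar(d));s=bot.read_state();print(s["tcp_rot"][:,2],s["moment"])
E
```

```text
F mean [-0.13  0.26  0.14] sd [0.55 0.41 0.44] t 32.8 pos [ 0.6002 -0.1636  0.2097] open 13.7
(array([1.95185133e-01, 1.14008769e-04]), 51) (array([0.19504552, 0.00268977]), 98)
(array([ 0.19517874, -0.00730814]), 196) (array([ 0.19514015, -0.00633885]), 219)
[-8.15266168e-04 -1.96696404e-03 -9.99997733e-01] [-0.07644586  0.08395342  0.0089883 ]
```

All forces are near nil and the bar is near level, so I'll release gently.

Emit:
{"fn": "carry_out", "kwargs": {"grip": [-0.65,-0.62,-0.55,-0.5,-0.4,-0.4], "slide": [[0,0,0],[0,0,0],[0,0,0],[0,0,0],[0,0,0],[0,0,0]], "twist": [[0,0,0],[0,0,0],[0,0,0],[0,0,0],[0,0,0],[0,0,0]]}}

```text
time_s: 33.55
position: [0.6008, -0.1641, 0.2099]
tcp_rot: [[0.045, 0.999, 0.0], [0.999, -0.045, -0.003], [-0.003, 0.001, -1.0]]
force: [1.3, -0.0, -0.2]
opening: 0.288
```

```bash
python3 - <<'E'
from h import *
from rig import bot
for i in range(4):
    for n in("side","top"):
        d=bot.capture(n);print(n,bar(d,((-.11,-.08),(-.01,.11))),bar(d))
s=bot.read_state();print(s["time_s"],s["opening"]*87,s["position"])
d=bot.capture("side")
y=d["color"][110:260,260:460,::-1];cv2.imwrite("pics/s5.png",cv2.resize(y,None,fx=4,fy=4,interpolation=cv2.INTER_CUBIC))
E
```

```text
side (array([0.19573005, 0.00192864]), 56) (array([ 0.19581356, -0.00297072]), 82)
top (array([0.1940394 , 0.00589966]), 200) (array([0.19458811, 0.00100613]), 228)
side (array([ 0.19552988, -0.00150419]), 49) (array([ 0.19585752, -0.00298156]), 74)
top (array([ 0.19480094, -0.00184165]), 188) (array([ 0.19493451, -0.00314765]), 219)
side (array([0.19480281, 0.00794846]), 53) (array([ 0.19554437, -0.00059993]), 85)
top (array([ 0.19477387, -0.00299217]), 200) (array([ 0.19467733, -0.00217523]), 230)
side (array([ 0.19616446, -0.00202297]), 48) (array([ 0.19617786, -0.00181085]), 77)
top (array([0.19442284, 0.00077454]), 219) (array([ 0.19476213, -0.00327175]), 252)
33.95 26.356473696973676 [ 0.60073645 -0.16400327  0.20988669]
```

View pics/s5.png

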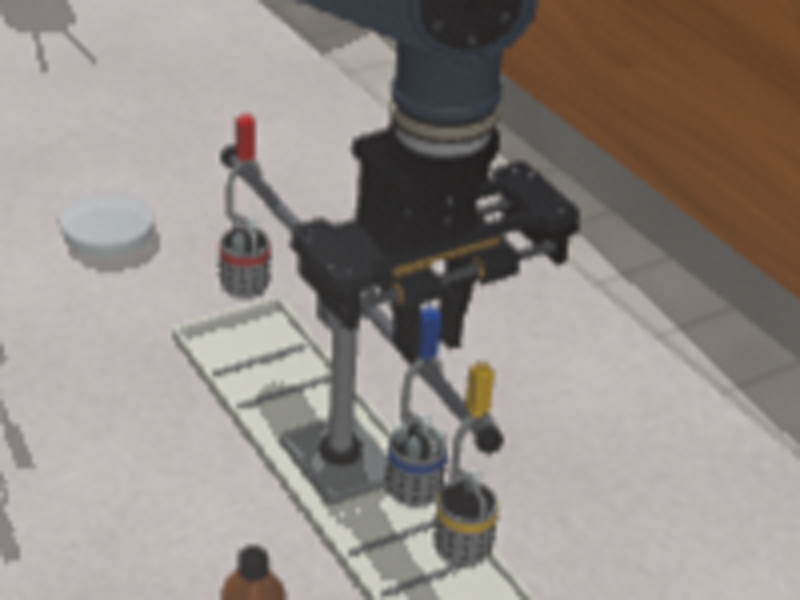

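Blue hangs free at (420,370) in the crop and the bar reads level, with |slope| about 0.002. I'll open wider and rise clear.

Emit:
{"fn": "carry_out", "kwargs": {"grip": [-0.1,0,0.1,0.1,0.1,0.1,0.1,0.1,0.1], "slide": [[0,0,0],[0,0,0],[0,0,-4],[0,0,-12],[0,0,-25],[0,0,-35],[0,0,-35],[0,-30,-30],[0,-30,-10]], "twist": [[0,0.003,0],[0,0,0],[0,0,0],[0,0,0],[0,0,0],[0,0,0],[0,0,0],[0,0,0],[0,0,0]]}}

```text
time_s: 34.9
position: [0.5419, -0.1618, 0.3686]
tcp_rot: [[0.043, 0.999, 0.001], [0.999, -0.043, 0.0], [0.0, 0.001, -1.0]]
force: [1.7, -0.7, 0.7]
opening: 0.551
```

Emit:
{"fn": "carry_out", "kwargs": {"grip": [0.1,0.1,0.1,0.1,0.1,0.1,0.1], "slide": [[0,-40,-10],[0,-40,0],[0,-40,0],[0,-30,0],[0,-10,0],[0,0,0],[0,0,0]], "twist": [[0,0,0],[0,0,0],[0,0,0],[0,0,0],[0,0,0],[0,0,0],[0,0,0]]}}

```text
time_s: 35.6
position: [0.3764, -0.1548, 0.3888]
tcp_rot: [[0.044, 0.999, 0.018], [0.999, -0.044, -0.012], [-0.011, 0.018, -1.0]]
force: [-0.3, -0.4, -0.8]
opening: 0.547
```

```bash
python3 - <<'E'
from h import *
from rig import bot
A=[]
for i in range(6):
    for n in("side","top"):
        d=bot.capture(n);A.append(bar(d)[0][1]); print(n,bar(d,((-.145,-.08),(-.01,.11))),bar(d,((-.20,-.08),(-.01,.15))))
        # direct: knob/blocks heights
s=bot.read_state();print(s["time_s"],s["position"],np.mean(A),np.std(A))
def blk(c,lo,hi,yr):
    P=cloud(c);hsv=cv2.cvtColor(c["color"],cv2.COLOR_RGB2HSV);h=hsv[...,0].astype(int)
    h=np.where(h>170,h-180,h)
    m=(h>=lo)&(h<=hi)&(hsv[...,1]>130)&(P[...,2]>.2)&(P[...,2]<.3)&(P[...,0]>.55)&(P[...,0]<.65)
    p=P[m];return p.shape[0],np.median(p,0).round(4),np.percentile(p[:,2],90).round(4)
for n in("side","top"):
    d=bot.capture(n)
    print(n,[blk(d,*r,0) for r in((-8,7),(108,127),(18,30))])
    y=d["color"][110:260,240:440,::-1] if n=="side" else d["color"][130:280,160:440,::-1]
    cv2.imwrite(f"pics/{n}6.png",cv2.resize(y,None,fx=(4 if n=="side" else 2.8),fy=(4 if n=="side" else 2.8),interpolation=cv2.INTER_CUBIC))
E
```

```text
side (array([ 0.19544602, -0.00153068]), 104) (array([0.19570496, 0.00028155]), 163)
top (array([0.1943495 , 0.00078271]), 283) (array([ 0.19468753, -0.00216724]), 388)
side (array([ 0.19574875, -0.00699552]), 96) (array([ 0.19588857, -0.00435435]), 147)
top (array([ 0.1948048 , -0.00279164]), 291) (array([ 0.19485466, -0.00182084]), 402)
side (array([ 0.19580232, -0.00035098]), 109) (array([ 0.19598103, -0.00120388]), 166)
top (array([ 0.1947792, -0.0015097]), 288) (array([ 0.19503815, -0.00416714]), 397)
side (array([ 0.19512522, -0.00714107]), 107) (array([ 0.19553687, -0.00545358]), 159)
top (array([ 0.19452612, -0.00064128]), 282) (array([ 0.19469774, -0.00360036]), 387)
side (array([ 0.19498522, -0.00405476]), 114) (array([ 0.19569409, -0.00384738]), 165)
top (array([ 0.19460636, -0.00162861]), 287) (array([ 0.19487448, -0.00365712]), 396)
side (array([0.19531847, 0.00468868]), 103) (array([0.1955228 , 0.00431055]), 150)
top (array([ 0.19452804, -0.00308595]), 270) (array([ 0.19469796, -0.00530605]), 380)
36.2 [ 0.37567825 -0.15436503  0.38781058] -0.003527511882002678 0.0025886420744893387
side [(37, array([0.6108, 0.1279, 0.2251]), np.float64(0.2401)), (21, array([ 0.6   , -0.1696,  0.2357]), np.float64(0.2429)), (61, array([ 0.5945, -0.2394,  0.2292]), np.float64(0.2419))]
top [(20, array([0.6104, 0.1319, 0.2407]), np.float64(0.2435)), (10, array([ 0.5975, -0.1626,  0.2425]), np.float64(0.2438)), (31, array([ 0.5934, -0.2318,  0.2412]), np.float64(0.2432))]
```

View pics/side6.png

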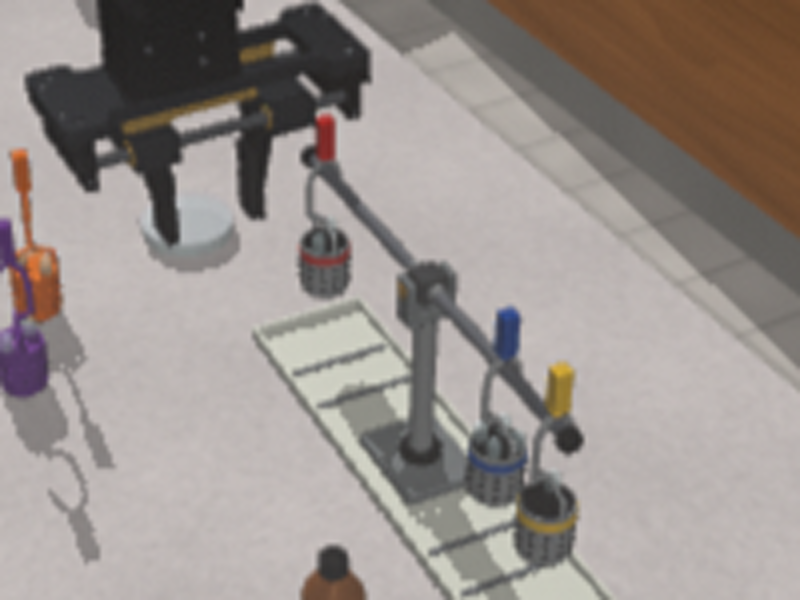

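View pics/top6.png

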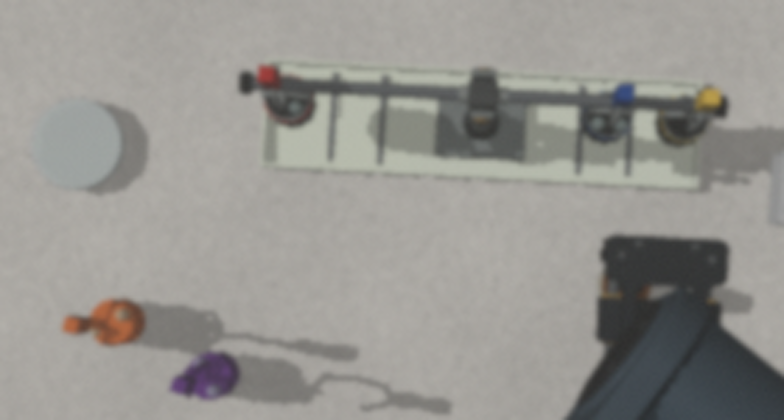

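All three hang free, with block tops at 0.2435, 0.2438 and 0.2432 m and the bar tilted about 0.003 rad, so it's level. The bystanders stand where they were, so I'll hand in.

```bash
python3 - <<'E'
from rig import bot
import numpy as np
print(np.abs(bot.read_state()["qvel"]).max()); print(bot.hand_in())
E
```

```text
0.19018832802125363
the job is handed in; nothing more can be done
None
```

I hung red about 180 mm left of the pivot, then blue about 116 mm right of it, and handed the job in at about 36 s. Each carrier was lowered with the bar until the vertical force in the hand averaged about 0 N (within 0.15 N). Only then did I let go, and I moved the arm clear.

- **Level:** the bar stays level by itself. Averaged over repeated side and top views, it tilts about 0.0035 rad, left end barely low. Single readings scattered by about ±0.003 rad, a few side views by more. The tops of the three grip blocks agree within 1 mm (0.2435, 0.2438 and 0.2432 m).
- **Side force at release:** red was let go with a last measured sideways push of about 0.7 N, roughly 0.15 mm off centre. I commanded a further 0.8 mm correction just before opening but did not measure its effect. For blue, the sideways pushes were down to about 0.3 N or less.
- **Other objects:** the arm never went near the tube rack. I did not re-measure the bottle, rack and dish, but in the last views the bottle and dish looked unmoved; the rack was mostly out of frame. The orange and purple look-alikes were not touched.

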